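Set out two glasses and vent the tea dispenser

TASK

Get the drink dispenser ready for me to draw two glasses: gently stand both clear glasses upright on the stainless tray, side by side in one neat row along the middle of its length with a finger or two of space between them, and let go of them. Then screw the dispenser's top cap down clockwise until it bottoms out, back it off a quarter turn so that air can get in, and finish still gripping the cap and holding it there while I work the tap. Leave everything else on the counter where it is.

Things in the scene. Friction and masses are not known exactly. Their poses are not given: they have to be found in the camera images.
- glass_1_mid (a point): one of two identical clear straight-sided drinking glasses, 60 mm across and 95 mm tall, wall 3 mm, thick bottom, about 0.17 kg, standing mouth up on the counter; this point is on its axis half-way up (47.5 mm above its underside); z points out of the mouth. Grip it across the outside
- glass_2_mid (a point): the other clear glass, same shape and size; this point is on its axis half-way up (47.5 mm above its underside)
- tray: stainless serving tray, rectangular, 170 mm (its x) by 260 mm (its y, the length), fixed, with an upright rim 17 mm high on all sides; origin under the centre of the tray at counter level, z up; its flat floor lies 3 mm above the counter. The middle line of its length is its y axis. Stands left or right on the counter, opposite the dispenser
- dispenser: countertop drink dispenser, firmly fixed: square frosted plastic reservoir 150 mm wide on a wire stand, moulded shoulder (134 mm square) with its flat top 262 mm above the counter, push tap sticking out 137 mm from the axis towards the dispenser's +x, low down; origin at counter level under its centre; the screw cap is on its vertical axis, on top
- cap_mid (a point): centre of the dispenser's round knurled screw cap, half-way up its 30 mm height, on its axis; the cap is 50 mm across, plain plastic, the same as the tap, with a small moulded rib on top running from the centre to the rim along the cap's own x. Fully home, this point is 291 mm and the cap's skirt bottom 276 mm above the counter, 14 mm clear of the shoulder. Nothing else stands within 90 mm of it at that height
- cap (a joint): how far the cap is unscrewed (rad): 0 = bottomed out hard on its stop, grows as it is turned anticlockwise seen from above; right-hand thread, rises 4 mm a turn. Starts unscrewed by about a third to just under half a turn. Turns stiffly with about 0.1 N m and stays where it is left; at 0 it stops dead
- spoon_mid (a point): white ceramic soup spoon, about 120 mm long and 27 mm high, lying between the glasses; the point is about its middle. Leave it alone
- scoop: pink plastic scoop, cup 62 x 44 x 32 mm with a 75 mm flat handle, lying at the left side of the counter; origin under the cup. Leave it alone
- tea_tin: closed aluminium tea tin, 78 mm across, 112 mm tall; origin under its centre. Leave it alone
- coffee_filter: stainless single-cup drip coffee filter, 84 mm across its flange, 80 mm tall; origin under its centre. Leave it alone
- bowl: white ceramic bowl, 110 mm across, 50 mm tall; origin under its centre. Leave it alone
- sugar_jar: white lidded ceramic jar, 84 mm across, 120 mm tall; origin under its centre. Leave it alone
Things that resemble listed ones, but are neither listed nor needed, are in the scene too. What is shaped like the part that bears glass_2_mid but green is not meant. Leave any yellow look-alike of the part that bears glass_1_mid alone.

How it is judged (in metres and radians):
On the way, in this order (a step that is already met when the one before it is completed fails the run):
1. both glasses stand on the tray, released, side by side in a row along the middle of its length (z of glass_1_mid in the frame of tray between 0.044 and 0.057 m and x of glass_1_mid in the frame of tray between -0.018 and 0.018 m and y of glass_1_mid in the frame of tray between -0.097 and 0.097 m and angle between each of glass_1_mid, glass_2_mid's own z axis and vertical below 0.1 rad and contact force between the fingers and glass_1 below 0.3 N and linear speed of each of glass_1, glass_2 below 0.03 m/s and z of glass_2_mid in the frame of tray between 0.044 and 0.057 m and x of glass_2_mid in the frame of tray between -0.018 and 0.018 m and y of glass_2_mid in the frame of tray between -0.097 and 0.097 m and contact force between the fingers and glass_2 below 0.3 N and horizontal distance between glass_1_mid and glass_2_mid between 0.061 and 0.112 m), for 0.2 s.
2. the cap is screwed down to its stop (value of joint cap below 0.09 rad), for 0.1 s.
At the end, for the whole second after the job is handed in: Glasses upright and released on the tray floor, axes within 18 mm of the middle line of its length, 2 to 52 mm of space between them; the cap, having been at its stop, is still and a quarter turn off it (90 degrees give or take 20), gripped by the fingers with over 2 N (all of step 1 and value of joint cap between 1.22 and 1.92 rad and velocity of joint cap between -0.1 and 0.1 rad/s and contact force between the fingers and cap above 2 N); the arm keeps its last pose, push and grip.
It fails at once if a glass is tipped over (angle between any of glass_1_mid, glass_2_mid's own z axis and vertical above 0.7 rad).
It fails at once if a glass is dropped (falls free by more than about 18 mm) ((linear speed of glass_1 above 0.6 m/s and contact force between the fingers and glass_1 below 0.1 N) or (linear speed of glass_2 above 0.6 m/s and contact force between the fingers and glass_2 below 0.1 N)).
It fails at once if something else on the counter is pushed more than 30 mm (distance of any of spoon_mid, scoop, tea_tin, coffee_filter, bowl, sugar_jar from where it was at the start of the episode above 0.03 m).
It also fails if it takes over 72 s, if anything falls off the work surface, if the arm or the gripper's body presses on something with over 40 N, if the wrist force passes 120 N, or if a joint passes its speed limit or range.

ROBOT

A 6-joint arm with a two-finger parallel gripper is mounted at the origin on the work surface. World frame = base frame: x ahead of the robot, y to its left, z up, the work surface at z = 0. Lengths are in mm, angles in rad, forces in N, time in s.
With the tool pointing down it reaches from about 300 to 775 mm from the base axis. Payload 14.6 kg.
Tool frame: the origin (TCP) lies between the finger pads; the fingertips stand 11 mm ahead of it and the grasp point (between the pads) lies 8 mm behind it; z points along the fingers, y is the direction in which the jaws open and shut (so a half turn about z gives the same grasp; the last joint's range is limited). The gripper opens to 94 mm and grips with 3 to 60 N. Pads are 16 mm wide; open, the fingers measure 119 mm over their backs; the gripper's body (75 mm by 177 mm) begins 78 mm behind the grasp point.
Start: joints at [1.059, 0.3, 1.521, -0, 1.321, -0.067], TCP at [236.649, 496.474, 216.446] pointing down, gripper open.
Joint ranges: [-3.03, 3.03], [-0.79, 2.21], [0.23, 2.52], [-1.04, 4.18], [0, 3.07], [-2.55, 2.55]. Speed limits (rad/s): [2.22, 2.22, 2.57, 3.14, 3.14, 3.14].

INTERFACE

Orientations are given as [roll, pitch, yaw] about the fixed x, y, z axes, in that order (R = Rz(yaw) Ry(pitch) Rx(roll)).
In Python, from cell import * gives the robot as it stands.
- The arm moves only by the tool arm_command, never from a script. Its argument "deltas" is a list of rows, each an object with "xyz": the shift along the world's x, y, z in m, a list of three; "turn": the turn, a rotation vector about the world's x, y, z in rad, a list of three. A call has 1 to 12 rows; each row shifts and turns the commanded pose from where the row before left it; what a row does not reach is not made up. A row lasts 1/8 s, in which the tool goes at most 62.5 mm and 10.7 degrees, less where a joint would pass 70% of its speed; a pose out of reach is approached as far as the arm can. A call with a gripper value outside its range is refused whole. "gripper" is the closure, from 0 (fully open) to 1 (shut), set as the call begins (left out, the last holds). The fingers move at their own pace and stop on an object; "force" is the grip in N (left out, the last holds). Time passes only in rows, so rows that do not move let the fingers close. It gives the time, the measured TCP pose, the force and the opening at its end, in the units of the state.
- read_state(): the state, without advancing time (a new reading comes with each control period).
- camera(name): name is "scene" or "top" or "wrist"; returns a dict with "color" (384x512x3 uint8, red, green, blue), "fx", "fy", "cx", "cy" (pixels), "k1" (the pictures are not rectified: a ray, as slopes to the right and down, at radius r is drawn at 1 + k1 r^2 times it, then the intrinsics apply), "rvec" (rotation vector, rad) and "tvec" (3), from world to camera coordinates, as OpenCV has them; the wrist camera has in their place "mount" (4x4, takes a point from camera to tool coordinates, whose origin is the TCP and whose axes are the flange's). Camera axes: x right, y down, z forward; pixel columns grow to the right and rows downward; lengths in mm; the calibration is good to about 2 mm. A picture is of the moment at which its call begins: read the wrist's pose just before it. There is no depth.
- sign_off(): hands the job in, once; it reports no verdict.
The state is a dict: "clock": time; "joints": joint angles; "qd": joint speeds; "effort": joint torques, N m; "eef_pos": TCP position; "eef_rot": TCP orientation; "wrist_force": force on the tool from outside, world axes, zero at the start; "moment": the same for the moment, N m; "finger_gap": finger opening in mm.
Only numpy, scipy, OpenCV 4.12 (cv2) and the standard library are available. Lean on these libraries where they do the work, as an engineer would, in place of code of your own. Each camera call takes 0.05 s, during which the arm holds its last target.

## Working session

There is one attempt and no reset: what is moved stays moved. The work goes in short steps, Python scripts to look and compute and a tool call to move; the robot and the scene stay as the last step left them, time stands still between calls to the robot, and variables do not carry over. Pictures are saved under pics/ and viewed, and the job is handed in when it is done.

Besides the shell and the picture viewer there is one more tool, called after "Call:" as name(argument=value, ...), one argument or row to a line, values as JSON. arm_command: Moves the arm, as the interface text tells. Its arguments: {"type":"object","properties":{"deltas":{"type":"array","items":{"type":"object","properties":{"xyz":{"type":"array","items":{"type":"number"}},"turn":{"type":"array","items":{"type":"number"}}}}},"gripper":{"type":"number"},"force":{"type":"number"}},"required":["deltas"]}

```bash
ls; mkdir -p pics
python3 - <<'E'
from cell import *
import cv2
print(read_state())
for n in ["scene","top","wrist"]:
    c=camera(n); cv2.imwrite(f"pics/{n}0.png",c["color"][:,:,::-1])
    print(n,{k:v for k,v in c.items() if k!="color"})
E
```

```text
pics
{'clock': 0.0, 'joints': array([ 1.05940972e+00,  3.00451716e-01,  1.52159087e+00, -1.55497435e-05,
        1.32070588e+00, -6.66086024e-02]), 'qd': array([-1.10632972e-03,  8.79025745e-04,  3.66591586e-04,  5.16798923e-04,
        7.83733612e-04,  9.62153167e-05]), 'effort': array([ 1.44256461e-03, -5.31813705e+01, -3.52733195e+01,  7.09385751e-02,
        2.44765927e-02, -6.71930684e-05]), 'eef_pos': array([236.52645122, 496.25956375, 215.89281937]), 'eef_rot': array([-3.14043840e+00, -6.19018011e-05,  2.69681847e+00]), 'wrist_force': array([-0.48622829,  0.31463272, -0.69047529]), 'moment': array([-0.01125407, -0.05577985, -0.03401621]), 'finger_gap': 94.1648938439124}
scene {'fx': 382.88947723030174, 'fy': 382.88947723030174, 'cx': 250.72146589870775, 'cy': 193.72372820304588, 'k1': 0.03901353636414329, 'rvec': array([ 1.74020108,  2.05824801, -0.60582002]), 'tvec': array([  87.83750716, -368.37031596, 1924.60496321])}
top {'fx': 458.7012320297045, 'fy': 458.7012320297045, 'cx': 253.42659570691222, 'cy': 187.0630141941815, 'k1': 0.024808402697764888, 'rvec': array([ 2.14022878, -2.1482733 ,  0.18330505]), 'tvec': array([  -7.56404723,  571.1767103 , 1628.79178991])}
wrist {'fx': 309.91212021912406, 'fy': 309.91212021912406, 'cx': 249.09408943611453, 'cy': 187.5580197056263, 'k1': -0.08675316224929068, 'mount': array([[-1.94478685e-04, -9.72492479e-01, -2.32934197e-01,
         6.55611688e+01],
       [ 9.99999973e-01, -1.59973851e-04, -1.67022762e-04,
         4.65721217e-01],
       [ 1.25164999e-04, -2.32934223e-01,  9.72492484e-01,
        -1.68232076e+02],
       [ 0.00000000e+00,  0.00000000e+00,  0.00000000e+00,
         1.00000000e+00]])}
```

View pics/scene0.png

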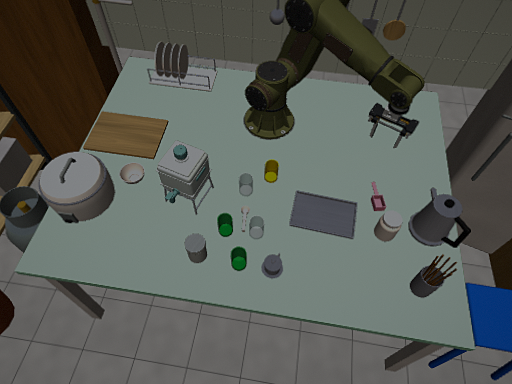

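View pics/top0.png

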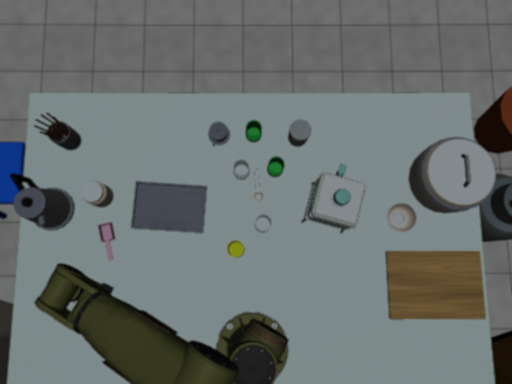

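View pics/wrist0.png

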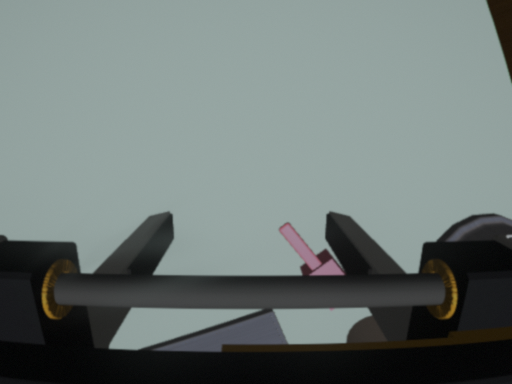

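The top view shows the clear glasses at about (242,170) and (263,223), the tray at (170,207) and the cap at (342,197). Green look-alikes are at (254,131) and (276,167), and the yellow one is at (236,249). I'll enlarge these areas to read the pixels more closely.

```bash
cat > h.py <<'E'
import numpy as np, cv2
from cell import *
from scipy.spatial.transform import Rotation as Ro
def undist(c,uv):
    K=np.array([[c["fx"],0,c["cx"]],[0,c["fy"],c["cy"]],[0,0,1]])
    return cv2.undistortPoints(np.array([[uv]],float),K,np.array([c["k1"],0,0,0,0.]))[0,0]
def pose(c,st=None):
    # returns R,t cam->world
    if "rvec" in c:
        R=Ro.from_rotvec(c["rvec"]).as_matrix(); return R.T,-R.T@c["tvec"]
    M=c["mount"]; Rt=Ro.from_euler('xyz',st["eef_rot"]).as_matrix()
    return Rt@M[:3,:3],Rt@M[:3,3]+st["eef_pos"]
def ray(c,uv,st=None):
    R,o=pose(c,st); x,y=undist(c,uv); d=R@np.array([x,y,1]); return o,d/np.linalg.norm(d)
def atz(c,uv,z,st=None):
    o,d=ray(c,uv,st); return o+d*(z-o[2])/d[2]
def tri(rays):
    A=np.zeros((3,3));b=np.zeros(3)
    for o,d in rays:
        P=np.eye(3)-np.outer(d,d);A+=P;b+=P@o
    p=np.linalg.solve(A,b); return p,[np.linalg.norm((np.eye(3)-np.outer(d,d))@(p-o)) for o,d in rays]
def proj(c,P,st=None):
    R,t=pose(c,st); q=R.T@(np.array(P)-t); x,y=q[:2]/q[2]; s=1+c["k1"]*(x*x+y*y)
    return np.array([c["cx"]+c["fx"]*x*s,c["cy"]+c["fy"]*y*s])
def crop(img,x0,y0,w,h,s,fn):
    cv2.imwrite(fn,cv2.resize(img[y0:y0+h,x0:x0+w,::-1],None,fx=s,fy=s,interpolation=cv2.INTER_CUBIC))
E
python3 - <<'E'
from h import *
t=camera("top")["color"]; s=camera("scene")["color"]
crop(t,120,110,260,140,3,"pics/t1.png")
crop(t,225,155,60,80,7,"pics/t2.png")
crop(t,300,155,75,80,7,"pics/t3.png")
crop(s,140,130,240,150,3,"pics/s1.png")
crop(s,150,135,80,80,7,"pics/s3.png")
crop(s,230,165,50,80,7,"pics/s2.png")
E
```

```text
(no output)
```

View pics/t1.png

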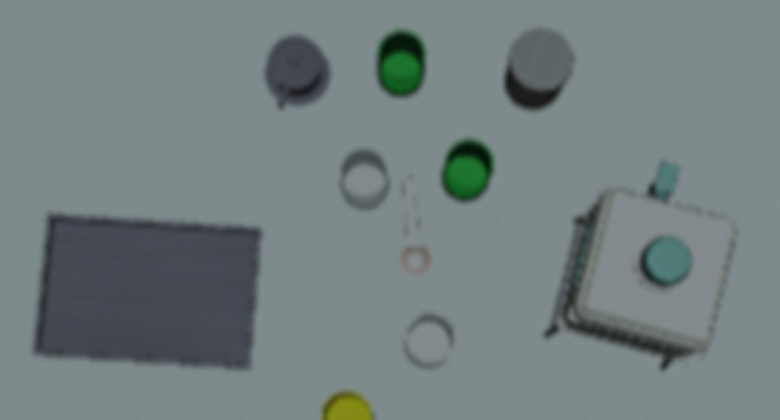

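View pics/t2.png

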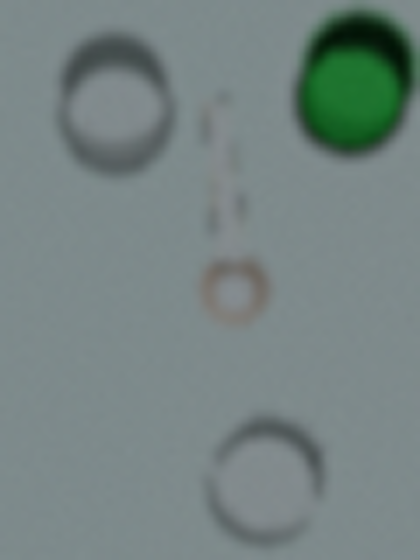

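View pics/t3.png

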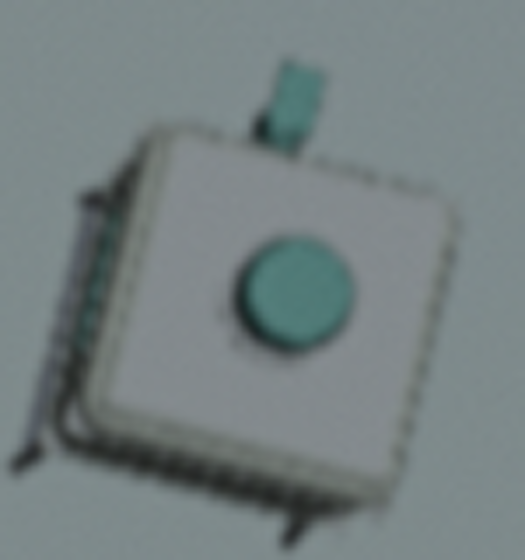

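View pics/s1.png

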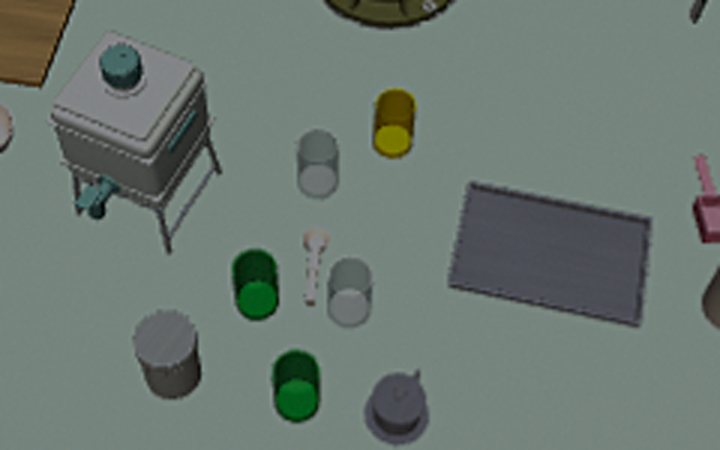

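View pics/s2.png

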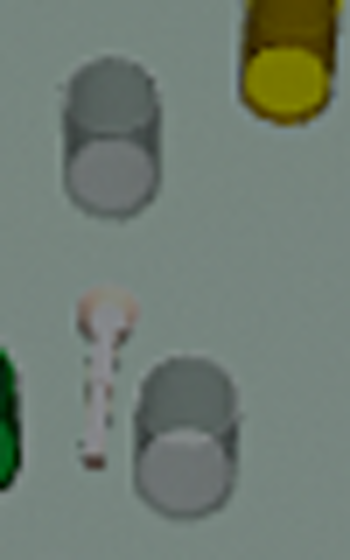

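View pics/s3.png

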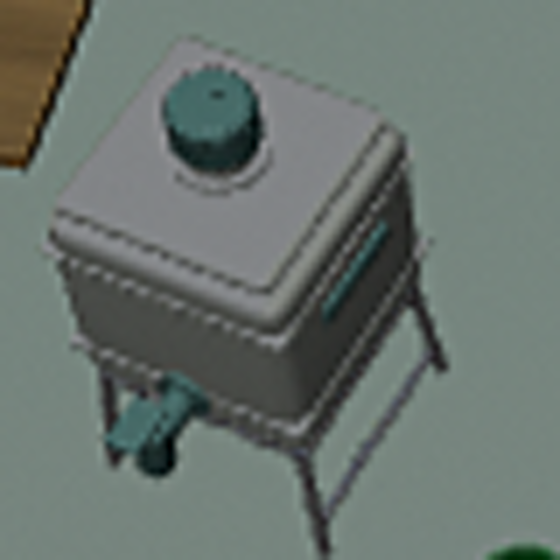

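Run:
```python
from h import *
t=camera("top"); s=camera("scene")
print("campos",pose(t)[1],pose(s)[1], "nadir top",proj(t,list(pose(t)[1][:2])+[0]))
T=lambda x,y,ox,oy,k:(ox+(x+.5)/k-.5,oy+(y+.5)/k-.5)
for n,a,b in [("A base",T(115,107+20,225,155,7),T(185,473,230,165,7)),("A top",T(115,85,225,155,7),T(185,405,230,165,7)),
 ("B base",T(265,490,225,155,7),T(112,178,230,165,7)),("B top",T(265,473,225,155,7),T(112,103,230,165,7))]:
    print(n,a,b,tri([ray(t,a),ray(s,b)]), atz(t,a,0),atz(s,b,0),atz(t,a,95),atz(s,b,95))
# cap top centre
a=T(298,293,300,155,7); b=T(212,97,150,135,7)
print("cap top",tri([ray(t,a),ray(s,b)]))
# tray corners
for a,b in [((50,215),(470,185)),((260,230),(651,218)),((249,367),(640,324)),((36,353),(451,286))]:
    print("tray", atz(t,T(*a,120,110,3),17), end=" ")
print()
for b in [(470,185),(651,218),(640,324),(451,286)]:
    print("trayS", atz(s,T(*b,140,130,3),17))
```

```text
campos [ 306.7273138    10.7771772  1698.54789497] [1361.43362967  123.56761594 1406.67903164] nadir top [248.01454677 260.5009401 ]
A base (241.0, 172.71428571428572) (256.0, 232.14285714285714) (array([633.04588479,  37.11472547,   0.83314676]), [np.float64(0.8341952350848082), np.float64(0.8341952350848202)]) [633.29559989  36.29785363   0.        ] [632.52789243  37.89372035   0.        ] [615.03059407  34.87047894  95.        ] [681.75450595  43.67970272  95.        ]
A top (241.0, 166.71428571428572) (256.0, 222.42857142857144) (array([637.55335641,  35.84593202,  90.83908963]), [np.float64(0.9281182209287213), np.float64(0.9281182209287467)]) [656.35160029  36.28751706   0.        ] [587.47838186  30.77704102   0.        ] [636.79706944  34.8607205   95.        ] [639.74741189  37.04364798  95.        ]
B base (262.42857142857144, 224.57142857142856) (245.57142857142858, 190.0) (array([437.14473244, -41.20988548,   4.73417209]), [np.float64(1.590527180322147), np.float64(1.5905271803221672)]) [437.69643542 -42.94044473   0.        ] [433.88349374 -40.17470034   0.        ] [43
[... 246 characters left out ...]
56), np.float64(0.5608275279524575)]) [446.6885875  -43.01108036   0.        ] [376.66966298 -50.09446776   0.        ] [438.86053564 -40.00269627  95.        ] [443.17564959 -38.36620738  95.        ]
cap top (array([ 498.54144442, -275.99165016,  311.61479049]), [np.float64(1.4401686056535667), np.float64(1.4401686056534946)])
tray [598.40183278 423.4695719   17.        ] tray [578.92630051 164.57294413  17.        ] tray [410.16446561 175.94416451  17.        ] tray [428.3678353  434.25460776  17.        ] 
trayS [414.43793635 181.17266363  17.        ]
trayS [427.0727723 440.9868167  17.       ]
trayS [599.66250255 428.59897734  17.        ]
trayS [585.0744803  171.91193048  17.        ]
```

Call:
arm_command(
  deltas=[
    {"xyz": [0.03,-0.04,0.013],"turn": [0,0,-0.15]},
    {"xyz": [0.03,-0.04,0.013],"turn": [0,0,-0.15]},
    {"xyz": [0.03,-0.04,0.013],"turn": [0,0,-0.15]},
    {"xyz": [0.03,-0.04,0.013],"turn": [0,0,-0.15]},
    {"xyz": [0.03,-0.04,0.013],"turn": [0,0,-0.15]},
    {"xyz": [0.03,-0.04,0.013],"turn": [0,0,-0.15]},
    {"xyz": [0.03,-0.04,0.013],"turn": [0,0,-0.15]},
    {"xyz": [0.03,-0.04,0.013],"turn": [0,0,-0.147]},
    {"xyz": [0.005,-0.04,0.01],"turn": [0,0,0]},
    {"xyz": [0,0,0],"turn": [0,0,0]},
    {"xyz": [0,0,0],"turn": [0,0,0]},
  ],
)

```text
clock: 1.72
eef_pos: [481.5, 136.9, 330.2]
eef_rot: [-3.141, -0.0, 1.5]
wrist_force: [0.0, 0.5, 1.3]
finger_gap: 94.2
```

Run:
```python
from h import *
st=read_state(); c=camera("wrist"); np.save("w1.npy",[st["eef_pos"],st["eef_rot"]])
print(st["clock"],st["eef_pos"],st["eef_rot"],st["joints"].round(3))
cv2.imwrite("pics/w1.png",c["color"][:,:,::-1])
for n in ("top","scene"): cv2.imwrite(f"pics/{n}1.png",camera(n)["color"][:,:,::-1])
```

```text
1.725 [481.47552907 136.87221059 330.21369549] [-3.14126059e+00 -9.59981331e-05  1.49978484e+00] [0.204 0.125 1.471 0.    1.546 0.275]
```

View pics/w1.png

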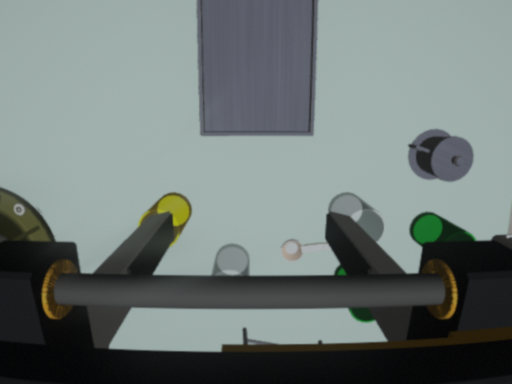

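Run:
```python
import cv2
i=cv2.imread("pics/w1.png")
cv2.imwrite("pics/w1a.png",cv2.resize(i[0:145,185:330],None,fx=4,fy=4,interpolation=cv2.INTER_CUBIC))
cv2.imwrite("pics/w1b.png",cv2.resize(i[180:300,200:400],None,fx=4,fy=4,interpolation=cv2.INTER_CUBIC))
i=cv2.imread("pics/top1.png")
cv2.imwrite("pics/top1a.png",cv2.resize(i[170:245,120:220],None,fx=7,fy=7,interpolation=cv2.INTER_CUBIC))
i=cv2.imread("pics/scene1.png")
cv2.imwrite("pics/scene1a.png",cv2.resize(i[180:245,280:370],None,fx=8,fy=8,interpolation=cv2.INTER_CUBIC))
```

```text
(no output)
```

View pics/w1a.png

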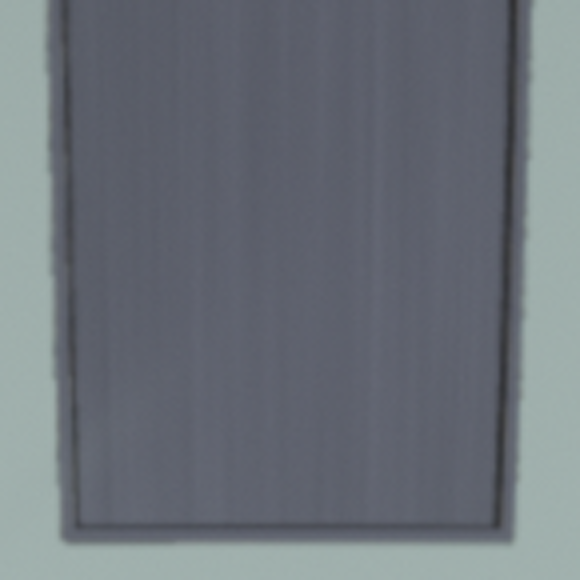

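View pics/w1b.png

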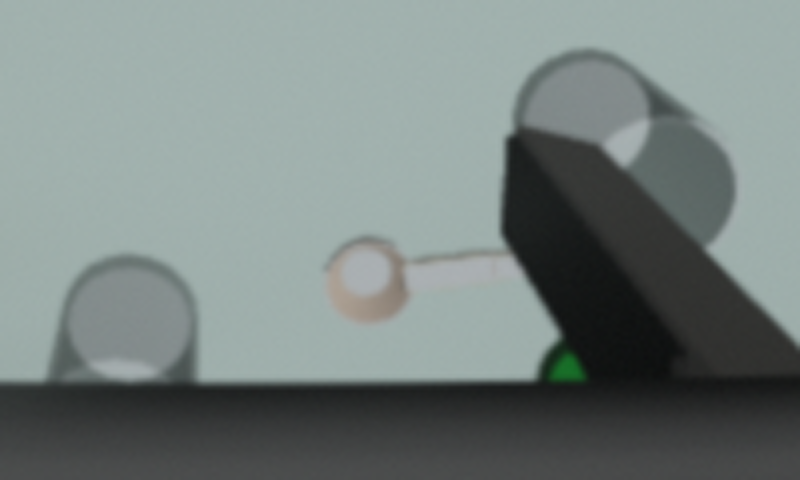

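View pics/top1a.png

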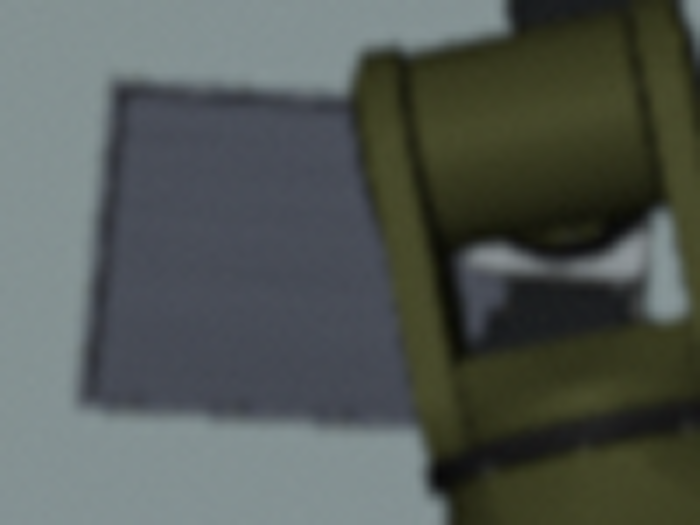

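View pics/scene1a.png

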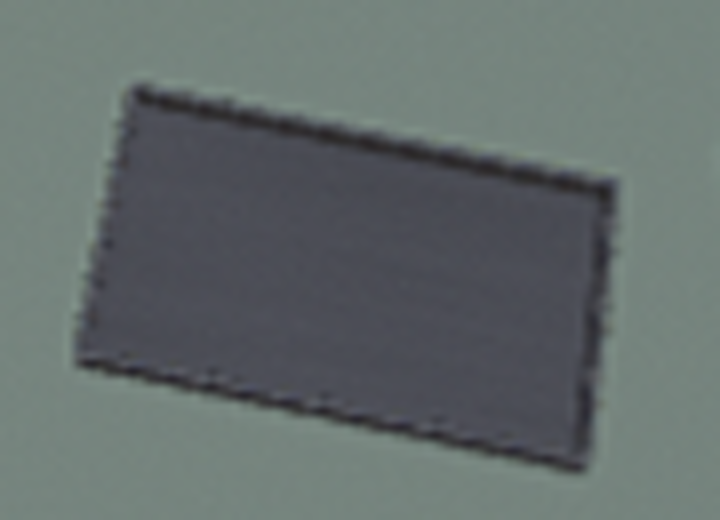

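Run:
```python
from h import *
from scipy.optimize import least_squares
p=np.load("w1.npy"); st=dict(eef_pos=p[0],eef_rot=p[1])
w=camera("wrist");t=camera("top");s=camera("scene")
T=lambda x,y,ox,oy,k:(ox+(x+.5)/k-.5,oy+(y+.5)/k-.5)
obs=[(w,st,T(63,542,185,0,4),(-85,-130)),(w,st,T(513,542,185,0,4),(85,-130)),
(t,None,T(50,215,120,110,3),(85,130)),(t,None,T(260,230,120,110,3),(85,-130)),(t,None,T(249,367,120,110,3),(-85,-130)),(t,None,T(36,353,120,110,3),(-85,130)),
(s,None,T(132,86,280,180,8),(-85,-130)),(s,None,T(612,180,280,180,8),(-85,130)),(s,None,T(585,470,280,180,8),(85,130)),(s,None,T(75,360,280,180,8),(85,-130))]
def f(v,full=False):
    x,y,a=v; r=[]
    for c,q,uv,(lx,ly) in obs:
        # scene/wrist see outer; rim top z 17
        P=[x+lx*np.cos(a)-ly*np.sin(a),y+lx*np.sin(a)+ly*np.cos(a),17]
        r.append(proj(c,P,q)-uv)
    return np.array(r) if full else np.ravel(r)
r=least_squares(f,[505,302,-.07]); print(r.x); print(f(r.x,True).round(1))
print("w corners",atz(w,obs[0][2],17,st),atz(w,obs[1][2],17,st))
for z in (0,5): print("A",atz(w,T(587,112,200,180,4),z,st),"B",atz(w,T(130,320,200,180,4),z,st))
# spoon
for uv in [(218,100),(235,290)]: print("spoon",atz(t,T(*uv,225,155,7),15))
# rim sides in the wrist at top row: axis direction
for uv in [(46,10),(531,10)]: print(atz(w,T(*uv,185,0,4),17,st))
```

```text
[ 5.05497221e+02  3.00779794e+02 -6.70788583e-02]
[[ 0.9  0. ]
 [-1.4 -0.4]
 [-0.4 -0.2]
 [-0.2 -0.7]
 [-0.2 -0.5]
 [-0.5 -0.3]
 [-0.7  0.4]
 [-0.5  0.6]
 [-0.6 -0.9]
 [-0.4 -0.5]]
w corners [410.60258847 176.87640542  17.        ] [583.81068918 164.64861509  17.        ]
A [641.36358537  37.91590575   0.        ] B [440.25816936 -43.4615692    0.        ]
A [639.82360623  39.5770626    5.        ] B [440.7354907  -40.98411002   5.        ]
spoon [644.96420725 -18.96557459  15.        ]
spoon [542.423591   -27.40702674  15.        ]
[422.96468948 368.46571746  17.        ]
[597.68713871 356.49059607  17.        ]
```

Call:
arm_command(
  deltas=[
    {"xyz": [0.031,-0.02,-0.03]},
    {"xyz": [0.031,-0.02,-0.03]},
    {"xyz": [0.031,-0.02,-0.03]},
    {"xyz": [0.031,-0.02,-0.03]},
    {"xyz": [0.0315,-0.0195,-0.03]},
    {"xyz": [0,0,0]},
    {"xyz": [0,0,0]},
  ],
)

```text
validation failed for argument at $.de...
```

Run:
```python
from h import *
st=read_state(); c=camera("wrist")
print(st["clock"],st["eef_pos"],st["eef_rot"],st["joints"].round(3))
cv2.imwrite("pics/w2.png",c["color"][:,:,::-1])
```

```text
2.025 [481.48615694 137.0616631  330.31013379] [-3.14137879e+00  4.89709407e-05  1.50083682e+00] [0.204 0.125 1.471 0.    1.546 0.274]
```

View pics/w2.png

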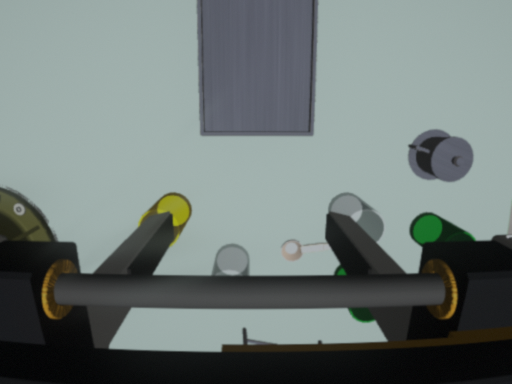

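The move was refused because the rows had no `turn`, so the picture is unchanged. I'll resend it with turns included.

Call:
arm_command(
  deltas=[
    {"xyz": [0.031,-0.02,-0.03],"turn": [0,0,0]},
    {"xyz": [0.031,-0.02,-0.03],"turn": [0,0,0]},
    {"xyz": [0.031,-0.02,-0.03],"turn": [0,0,0]},
    {"xyz": [0.031,-0.02,-0.03],"turn": [0,0,0]},
    {"xyz": [0.0315,-0.0195,-0.03],"turn": [0,0,0]},
    {"xyz": [0,0,0],"turn": [0,0,0]},
    {"xyz": [0,0,0],"turn": [0,0,0]},
  ],
)

```text
clock: 2.95
eef_pos: [637.0, 37.5, 181.0]
eef_rot: [3.141, -0.0, 1.5]
wrist_force: [-0.6, 0.3, 0.2]
finger_gap: 93.9
```

Run:
```python
from h import *
st=read_state(); c=camera("wrist")
print(st["clock"],st["eef_pos"],st["eef_rot"],st["joints"].round(3))
cv2.imwrite("pics/w2b.png",c["color"][:,:,::-1])
```

```text
2.95 [637.03403242  37.46300546 181.00674875] [ 3.14117893e+00 -1.43211574e-04  1.50012870e+00] [1.000e-03 5.250e-01 1.290e+00 0.000e+00 1.327e+00 7.200e-02]
```

View pics/w2b.png

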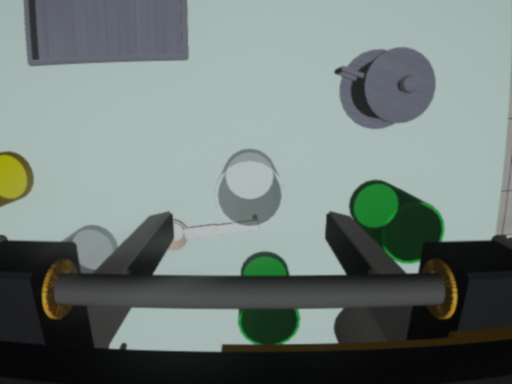

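Run:
```python
from h import *
st=read_state(); c=camera("wrist")
i=c["color"]; crop(i,200,130,100,110,6,"pics/w2c.png")
for uv,z in [((249.5,176),4),((249.5,176),10)]: print(atz(c,uv,z,st))
for yy in (33,37.5,42):
  print(yy,[proj(c,[637,yy+d,95],st).round(1) for d in(-30,30)],[proj(c,[637,yy+d,5],st).round(1) for d in(-27,27)],[proj(c,[637+d,yy,95],st).round(1) for d in(-30,30)])
```

```text
[639.28281226  35.15951334   4.        ]
[639.348501    36.35857724  10.        ]
33 [array([249.8, 232.4]), array([244.8, 164.9])] [array([249.3, 201. ]), array([245.9, 154.6])] [array([212.4, 202. ]), array([282.4, 197.2])]
37.5 [array([249.4, 227.6]), array([244.4, 159.6])] [array([249. , 197.2]), array([245.6, 150.6])] [array([211.9, 196.9]), array([282.2, 192.1])]
42 [array([249.1, 222.8]), array([243.9, 154.2])] [array([248.8, 193.5]), array([245.3, 146.5])] [array([211.4, 191.8]), array([281.9, 186.9])]
```

View pics/w2c.png

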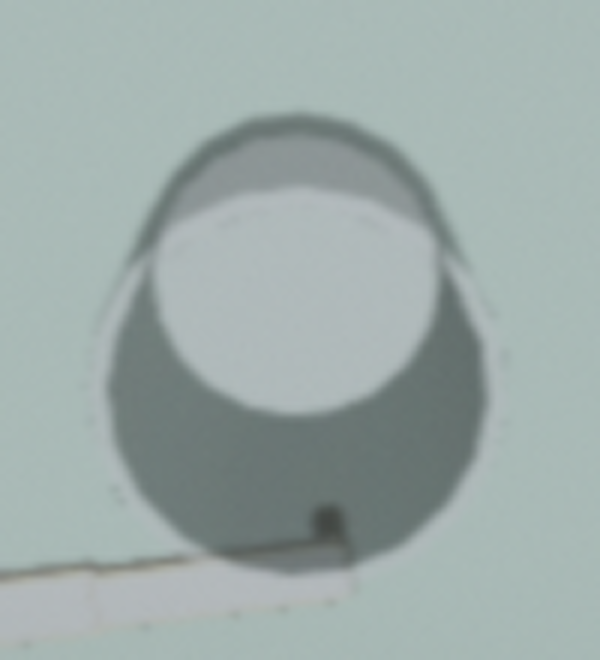

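Call:
arm_command(
  deltas=[
    {"xyz": [0.002,0,-0.04],"turn": [0,0,0]},
    {"xyz": [0,0,-0.04],"turn": [0,0,0]},
    {"xyz": [0,0,-0.03],"turn": [0,0,0]},
    {"xyz": [0,0,-0.016],"turn": [0,0,0]},
    {"xyz": [0,0,0],"turn": [0,0,0]},
    {"xyz": [0,0,0],"turn": [0,0,0]},
  ],
)

```text
clock: 3.8
eef_pos: [639.9, 37.1, 56.2]
eef_rot: [3.139, -0.0, 1.5]
wrist_force: [0.0, 0.1, 0.2]
finger_gap: 93.9
```

Call:
arm_command(
  deltas=[
    {"xyz": [0,0,0],"turn": [0,0,0]},
    {"xyz": [0,0,0],"turn": [0,0,0]},
    {"xyz": [0,0,0],"turn": [0,0,0]},
    {"xyz": [0,0,0],"turn": [0,0,0]},
    {"xyz": [0,0,0],"turn": [0,0,0]},
    {"xyz": [0,0,0],"turn": [0,0,0]},
  ],
  gripper=1,
  force=12,
)

```text
clock: 4.55
eef_pos: [639.0, 37.0, 54.5]
eef_rot: [-3.141, 0.0, 1.5]
wrist_force: [-2.5, -0.8, 2.8]
finger_gap: 58.5
```

Call:
arm_command(
  deltas=[
    {"xyz": [0,0,0.01],"turn": [0,0,0]},
    {"xyz": [0,0,0.025],"turn": [0,0,0]},
    {"xyz": [0,0,0.035],"turn": [0,0,0]},
    {"xyz": [0,0,0.02],"turn": [0,0,0]},
    {"xyz": [0,0,0.01],"turn": [0,0,0]},
    {"xyz": [0,0,0],"turn": [0,0,0]},
  ],
)

```text
clock: 5.3
eef_pos: [639.3, 37.0, 154.7]
eef_rot: [3.141, -0.0, 1.5]
wrist_force: [0.4, -0.0, -2.6]
finger_gap: 58.9
```

Run:
```python
from h import *
st=read_state(); c=camera("wrist"); s=camera("scene")
print(st["clock"],st["eef_pos"],st["finger_gap"],st["wrist_force"])
crop(c["color"],130,100,250,200,3,"pics/w3.png"); crop(s["color"],200,120,160,140,4,"pics/s3b.png")
```

```text
5.3 [639.2513266   36.99187401 154.70639628] 58.898193021046545 [ 0.37480542 -0.03906273 -2.60877235]
```

View pics/w3.png

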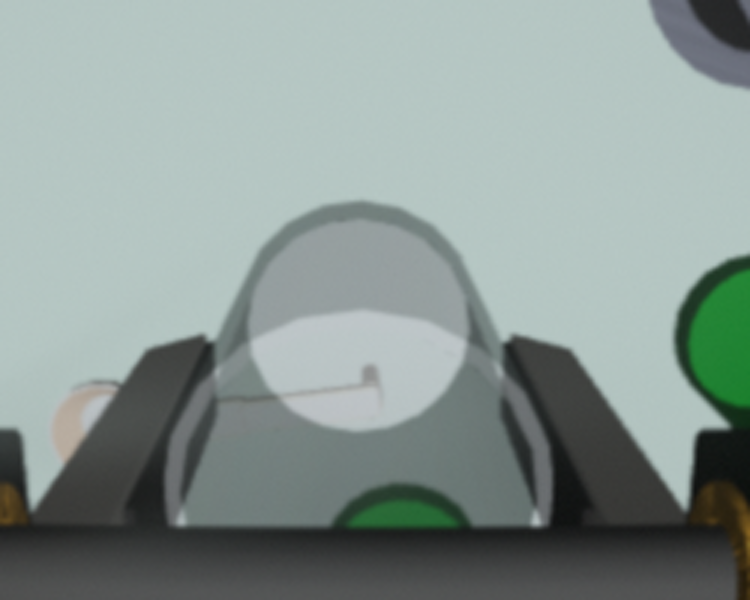

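View pics/s3b.png

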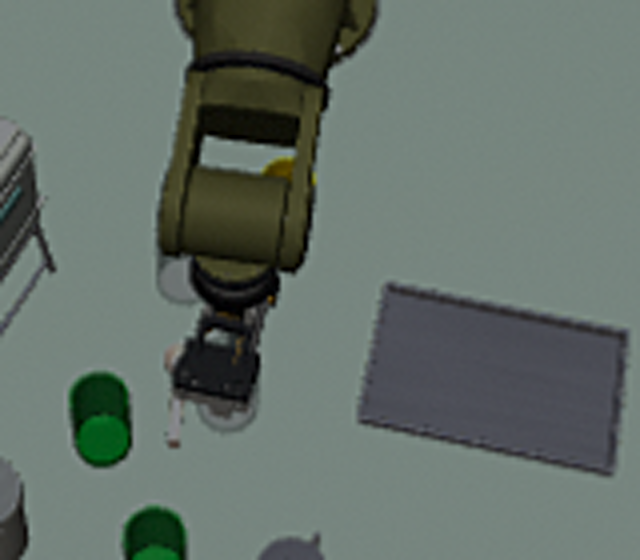

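The glass is lifted and upright: the wrist view shows it centred at about (249,205) between the pads. Next I'll carry it to the tray.

Call:
arm_command(
  deltas=[
    {"xyz": [-0.007,0.016,0],"turn": [0,0,0]},
    {"xyz": [-0.014,0.033,0],"turn": [0,0,0]},
    {"xyz": [-0.02,0.047,0],"turn": [0,0,0]},
    {"xyz": [-0.02,0.047,0],"turn": [0,0,0]},
    {"xyz": [-0.02,0.047,0],"turn": [0,0,0]},
    {"xyz": [-0.02,0.047,0],"turn": [0,0,0]},
    {"xyz": [-0.016,0.039,0],"turn": [0,0,0]},
    {"xyz": [-0.01,0.023,0],"turn": [0,0,0]},
    {"xyz": [-0.004,0.01,0],"turn": [0,0,0]},
    {"xyz": [0,0,0],"turn": [0,0,0]},
    {"xyz": [0,0,0],"turn": [0,0,0]},
  ],
)

```text
clock: 6.78
eef_pos: [508.5, 345.2, 154.3]
eef_rot: [-3.141, 0.0, 1.499]
wrist_force: [0.9, -0.2, -0.9]
finger_gap: 58.9
```

Call:
arm_command(
  deltas=[
    {"xyz": [0,0,-0.02],"turn": [0,0,0]},
    {"xyz": [0,0,-0.03],"turn": [0,0,0]},
    {"xyz": [0,0,-0.025],"turn": [0,0,0]},
    {"xyz": [0,0,-0.012],"turn": [0,0,0]},
    {"xyz": [0,0,-0.005],"turn": [0,0,0]},
    {"xyz": [0,0,0],"turn": [0,0,0]},
    {"xyz": [0,0,0],"turn": [0,0,0]},
  ],
)

```text
clock: 7.65
eef_pos: [508.5, 346.2, 63.4]
eef_rot: [3.14, -0.001, 1.5]
wrist_force: [0.2, 0.3, -0.2]
finger_gap: 58.4
```

Call:
arm_command(
  deltas=[
    {"xyz": [0,0,-0.003],"turn": [0,0,0]},
    {"xyz": [0,0,-0.001],"turn": [0,0,0]},
    {"xyz": [0,0,0],"turn": [0,0,0]},
  ],
)

```text
clock: 8.02
eef_pos: [508.1, 346.0, 58.4]
eef_rot: [-3.142, 0.0, 1.5]
wrist_force: [-0.1, 0.2, -2.2]
finger_gap: 58.6
```

Call:
arm_command(
  deltas=[
    {"xyz": [0,0,-0.001],"turn": [0,0,0]},
    {"xyz": [0,0,0],"turn": [0,0,0]},
  ],
)

```text
clock: 8.28
eef_pos: [508.2, 346.0, 57.5]
eef_rot: [3.141, -0.0, 1.5]
wrist_force: [0.6, 0.3, -1.8]
finger_gap: 58.6
```

Call:
arm_command(
  deltas=[
    {"xyz": [0,0,-0.001],"turn": [0,0,0]},
    {"xyz": [0,0,0],"turn": [0,0,0]},
  ],
)

```text
clock: 8.52
eef_pos: [508.2, 346.1, 57.5]
eef_rot: [3.141, -0.0, 1.5]
wrist_force: [-4.8, -3.4, 9.1]
finger_gap: 58.6
```

Contact at TCP z 57.5, 9 N upward. I'll release the glass.

Call:
arm_command(
  deltas=[
    {"xyz": [0,0,0],"turn": [0,0,0]},
    {"xyz": [0,0,0],"turn": [0,0,0]},
    {"xyz": [0,0,0],"turn": [0,0,0]},
    {"xyz": [0,0,0],"turn": [0,0,0]},
  ],
  gripper=0.1,
)

```text
clock: 9.02
eef_pos: [508.1, 345.9, 56.4]
eef_rot: [-3.142, 0.0, 1.5]
wrist_force: [-0.9, 0.4, -0.4]
finger_gap: 84.6
```

Call:
arm_command(
  deltas=[
    {"xyz": [0,0,0.015],"turn": [0,0,0]},
    {"xyz": [0,0,0.035],"turn": [0,0,0]},
    {"xyz": [0,0,0.045],"turn": [0,0,0]},
    {"xyz": [0,0,0.045],"turn": [0,0,0]},
    {"xyz": [-0.008,-0.045,0.0],"turn": [0,0,0]},
    {"xyz": [-0.01,-0.055,0],"turn": [0,0,0]},
    {"xyz": [-0.01,-0.055,0],"turn": [0,0,0]},
    {"xyz": [-0.01,-0.055,0],"turn": [0,0,0]},
    {"xyz": [-0.01,-0.055,0],"turn": [0,0,0]},
    {"xyz": [-0.01,-0.055,0],"turn": [0,0,0]},
    {"xyz": [-0.01,-0.055,0],"turn": [0,0,0]},
  ],
  gripper=0,
)

```text
clock: 10.4
eef_pos: [439.7, -30.7, 197.7]
eef_rot: [3.14, 0.0, 1.5]
wrist_force: [0.7, 0.0, -0.1]
finger_gap: 94.4
```

Call:
arm_command(
  deltas=[
    {"xyz": [0,-0.012,-0.02],"turn": [0,0,0]},
    {"xyz": [0,0,0],"turn": [0,0,0]},
    {"xyz": [0,0,0],"turn": [0,0,0]},
  ],
)

```text
clock: 10.78
eef_pos: [440.5, -40.5, 177.5]
eef_rot: [3.141, 0.0, 1.5]
wrist_force: [-0.1, -0.2, -0.4]
finger_gap: 94.1
```

Run:
```python
from h import *
st=read_state(); c=camera("wrist"); s=camera("scene"); t=camera("top")
print(st["clock"],st["eef_pos"],st["eef_rot"],st["finger_gap"])
cv2.imwrite("pics/w4.png",c["color"][:,:,::-1]); crop(s["color"],200,120,180,140,4,"pics/s4.png");crop(t["color"],120,110,180,140,4,"pics/t4.png")
crop(c["color"],190,130,120,120,5,"pics/w4c.png")
for yy in (-45,-41,-37):
  print(yy,[proj(c,[440,yy+d,95],st).round(1) for d in(-30,30)],[proj(c,[440,yy+d,0],st).round(1) for d in(-30,30)],[proj(c,[440+d,yy,95],st).round(1) for d in(-30,30)])
```

```text
10.775 [440.50183647 -40.48441162 177.47873995] [3.14054786e+00 5.42834045e-05 1.50037027e+00] 94.09261240365687
-45 [array([249.3, 234.1]), array([244.2, 165.6])] [array([249.2, 203.2]), array([245.4, 151.7])] [array([211.4, 203.2]), array([282.5, 198.4])]
-41 [array([249. , 229.8]), array([243.8, 160.8])] [array([248.9, 199.9]), array([245.1, 148.1])] [array([210.9, 198.7]), array([282.3, 193.8])]
-37 [array([248.7, 225.4]), array([243.5, 155.9])] [array([248.7, 196.5]), array([244.9, 144.5])] [array([210.4, 194.1]), array([282. , 189.1])]
```

View pics/w4.png

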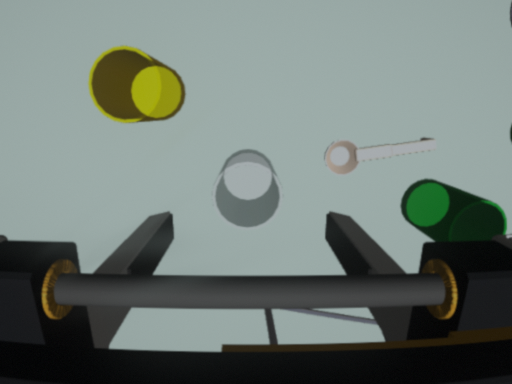

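View pics/w4c.png

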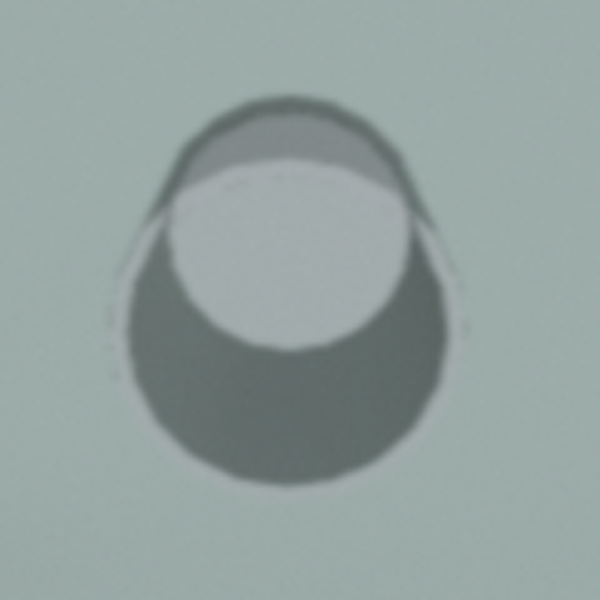

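View pics/s4.png

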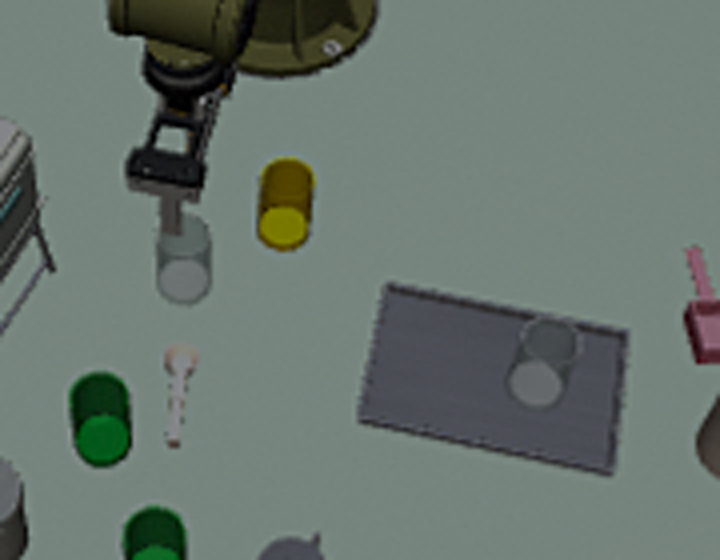

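View pics/t4.png

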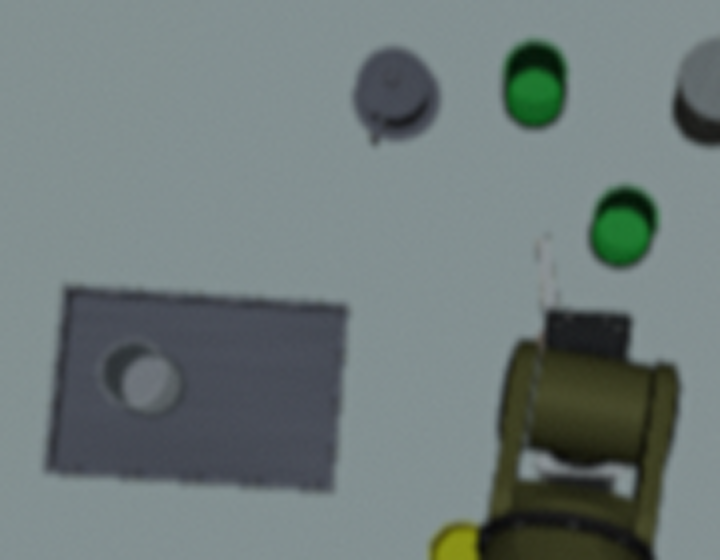

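Glass 1 stands upright on the tray. Glass 2 is centred under the gripper, with its rim at about (247,195), so I'll descend on it.

Call:
arm_command(
  deltas=[
    {"xyz": [0.001,0,-0.04],"turn": [0,0,0]},
    {"xyz": [0,0,-0.04],"turn": [0,0,0]},
    {"xyz": [0,0,-0.03],"turn": [0,0,0]},
    {"xyz": [0,0,-0.013],"turn": [0,0,0]},
    {"xyz": [0,0,0],"turn": [0,0,0]},
    {"xyz": [0,0,0],"turn": [0,0,0]},
  ],
)

```text
clock: 11.68
eef_pos: [441.8, -41.0, 54.6]
eef_rot: [3.14, 0.0, 1.5]
wrist_force: [0.3, -0.5, -0.0]
finger_gap: 94.0
```

Call:
arm_command(
  deltas=[
    {"xyz": [0,0,0],"turn": [0,0,0]},
    {"xyz": [0,0,0],"turn": [0,0,0]},
    {"xyz": [0,0,0],"turn": [0,0,0]},
    {"xyz": [0,0,0],"turn": [0,0,0]},
    {"xyz": [0,0,0],"turn": [0,0,0]},
    {"xyz": [0,0,0],"turn": [0,0,0]},
  ],
  gripper=1,
  force=12,
)

```text
clock: 12.42
eef_pos: [441.0, -41.0, 53.5]
eef_rot: [-3.141, 0.0, 1.5]
wrist_force: [-3.8, -0.5, 4.3]
finger_gap: 58.6
```

Call:
arm_command(
  deltas=[
    {"xyz": [0,0,0.01],"turn": [0,0,0]},
    {"xyz": [0,0,0.025],"turn": [0,0,0]},
    {"xyz": [0,0,0.035],"turn": [0,0,0]},
    {"xyz": [0,0,0.02],"turn": [0,0,0]},
    {"xyz": [0,0,0.01],"turn": [0,0,0]},
    {"xyz": [0,0,0],"turn": [0,0,0]},
  ],
)

```text
clock: 13.18
eef_pos: [441.3, -41.0, 153.7]
eef_rot: [3.141, 0.0, 1.5]
wrist_force: [-0.1, -0.1, -2.5]
finger_gap: 58.4
```

Run:
```python
from h import *
st=read_state(); c=camera("wrist"); t=camera("top"); s=camera("scene")
print(st["clock"],st["eef_pos"],st["finger_gap"],st["wrist_force"])
cv2.imwrite("pics/w5.png",c["color"][:,:,::-1])
crop(t["color"],125,170,95,75,8,"pics/t5.png"); crop(s["color"],280,180,95,65,8,"pics/s5.png")
```

```text
13.175 [441.28384856 -41.01176923 153.67618449] 58.389589219323604 [-0.07748049 -0.1017722  -2.53408677]
```

View pics/w5.png

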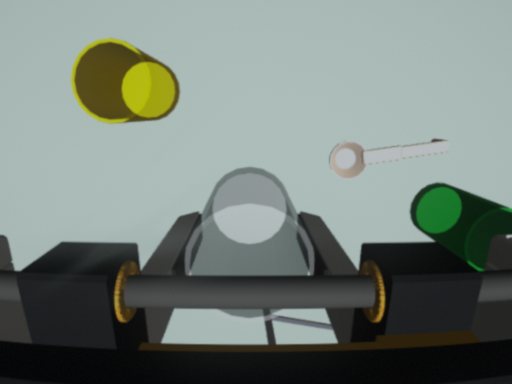

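View pics/t5.png

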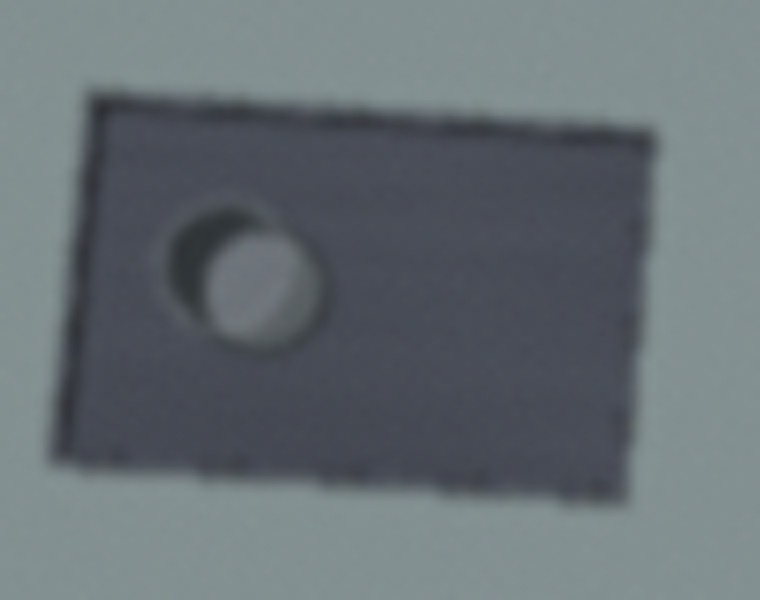

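View pics/s5.png

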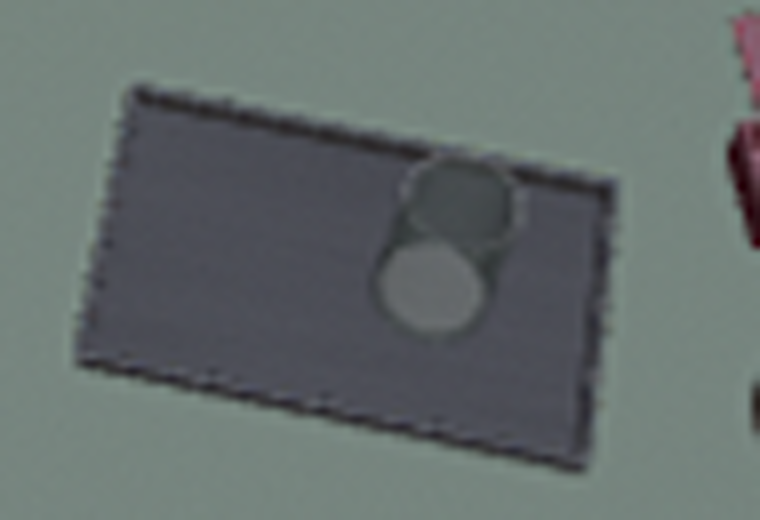

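Call:
arm_command(
  deltas=[
    {"xyz": [0.003,0.016,0],"turn": [0,0,0]},
    {"xyz": [0.007,0.033,0],"turn": [0,0,0]},
    {"xyz": [0.01,0.047,0],"turn": [0,0,0]},
    {"xyz": [0.01,0.047,0],"turn": [0,0,0]},
    {"xyz": [0.01,0.047,0],"turn": [0,0,0]},
    {"xyz": [0.01,0.047,0],"turn": [0,0,0]},
    {"xyz": [0.007,0.034,0],"turn": [0,0,0]},
    {"xyz": [0.003,0.018,0],"turn": [0,0,0]},
    {"xyz": [0.001,0.008,0],"turn": [0,0,0]},
    {"xyz": [0,0,0],"turn": [0,0,0]},
    {"xyz": [0,0,0],"turn": [0,0,0]},
  ],
)

```text
clock: 14.7
eef_pos: [502.2, 255.1, 153.5]
eef_rot: [-3.142, 0.0, 1.499]
wrist_force: [-0.4, 0.1, -2.4]
finger_gap: 58.7
```

Call:
arm_command(
  deltas=[
    {"xyz": [0,0,-0.02],"turn": [0,0,0]},
    {"xyz": [0,0,-0.03],"turn": [0,0,0]},
    {"xyz": [0,0,-0.025],"turn": [0,0,0]},
    {"xyz": [0,0,-0.012],"turn": [0,0,0]},
    {"xyz": [0,0,-0.006],"turn": [0,0,0]},
    {"xyz": [0,0,-0.002],"turn": [0,0,0]},
    {"xyz": [0,0,0],"turn": [0,0,0]},
    {"xyz": [0,0,0],"turn": [0,0,0]},
  ],
)

```text
clock: 15.7
eef_pos: [502.4, 256.1, 59.0]
eef_rot: [3.141, -0.0, 1.5]
wrist_force: [-0.4, 0.5, -1.6]
finger_gap: 58.5
```

Call:
arm_command(
  deltas=[
    {"xyz": [0,0,-0.001],"turn": [0,0,0]},
    {"xyz": [0,0,0],"turn": [0,0,0]},
  ],
)

```text
clock: 15.95
eef_pos: [502.1, 256.0, 57.5]
eef_rot: [3.142, -0.0, 1.5]
wrist_force: [-0.1, -0.5, -1.7]
finger_gap: 58.5
```

Call:
arm_command(
  deltas=[
    {"xyz": [0,0,-0.001],"turn": [0,0,0]},
    {"xyz": [0,0,0],"turn": [0,0,0]},
  ],
)

```text
clock: 16.2
eef_pos: [502.2, 256.0, 56.5]
eef_rot: [3.142, -0.0, 1.5]
wrist_force: [0.5, -0.2, -0.5]
finger_gap: 58.1
```

Call:
arm_command(
  deltas=[
    {"xyz": [0,0,0],"turn": [0,0,0]},
    {"xyz": [0,0,0],"turn": [0,0,0]},
    {"xyz": [0,0,0],"turn": [0,0,0]},
    {"xyz": [0,0,0],"turn": [0,0,0]},
  ],
  gripper=0.1,
)

```text
clock: 16.7
eef_pos: [502.2, 256.0, 56.5]
eef_rot: [3.142, -0.0, 1.5]
wrist_force: [0.2, 0.4, 0.7]
finger_gap: 84.8
```

Call:
arm_command(
  deltas=[
    {"xyz": [0,0,0.015],"turn": [0,0,0]},
    {"xyz": [0,0,0.035],"turn": [0,0,0]},
    {"xyz": [0,0,0.05],"turn": [0,0,0]},
    {"xyz": [0,0,0.055],"turn": [0,0,0]},
    {"xyz": [0,-0.02,0.05],"turn": [0,0,0]},
    {"xyz": [0,-0.045,0.04],"turn": [0,0,0]},
    {"xyz": [0,-0.055,0.02],"turn": [0,0,0]},
    {"xyz": [0,-0.055,0.01],"turn": [0,0,0]},
    {"xyz": [0,0,0],"turn": [0,0,0]},
    {"xyz": [0,0,0],"turn": [0,0,0]},
  ],
  gripper=0,
)

```text
clock: 17.95
eef_pos: [502.0, 81.3, 332.0]
eef_rot: [3.141, -0.0, 1.499]
wrist_force: [0.5, 0.4, -0.4]
finger_gap: 94.2
```

Run:
```python
from h import *
st=read_state(); c=camera("wrist"); t=camera("top"); s=camera("scene")
print(st["clock"],st["eef_pos"],st["joints"].round(2))
cv2.imwrite("pics/w6.png",c["color"][:,:,::-1])
crop(t["color"],125,170,95,75,8,"pics/t6.png"); crop(s["color"],280,180,95,65,8,"pics/s6.png")
R=lambda ly:(505.5-ly*np.sin(-.067),301+ly*np.cos(.067))
for ly in(45,-45):
  x,y=R(ly)
  for cc,q,o in((t,None,(125,170,8)),(s,None,(280,180,8))):
    print(ly,[( (proj(cc,[x,y,z],q)-o[:2]+.5)*o[2]).round() for z in(3,98)])
  print(ly,"w",[proj(c,[x,y,z],st).round() for z in(3,98)])
```

```text
17.95 [501.98788582  81.33634678 331.95246989] [0.09 0.14 1.45 0.   1.55 0.16]
45 [array([263., 291.]), array([221., 265.])]
45 [array([426., 300.]), array([462., 206.])]
45 w [array([239., -21.]), array([237., -54.])]
-45 [array([458., 303.]), array([427., 278.])]
-45 [array([256., 265.]), array([283., 170.])]
-45 w [array([240.,  42.]), array([238.,  24.])]
```

View pics/w6.png

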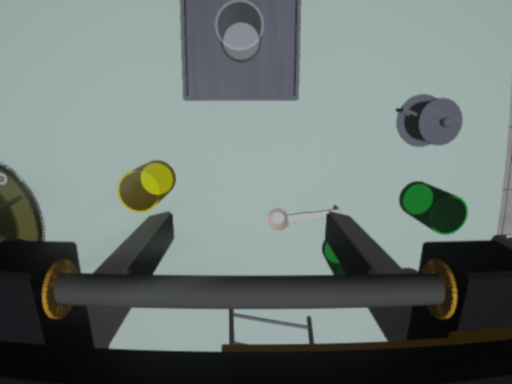

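View pics/s6.png

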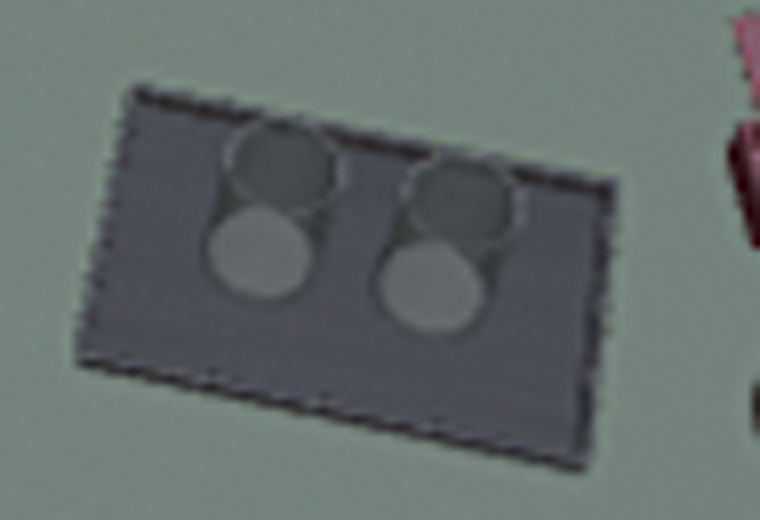

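View pics/t6.png

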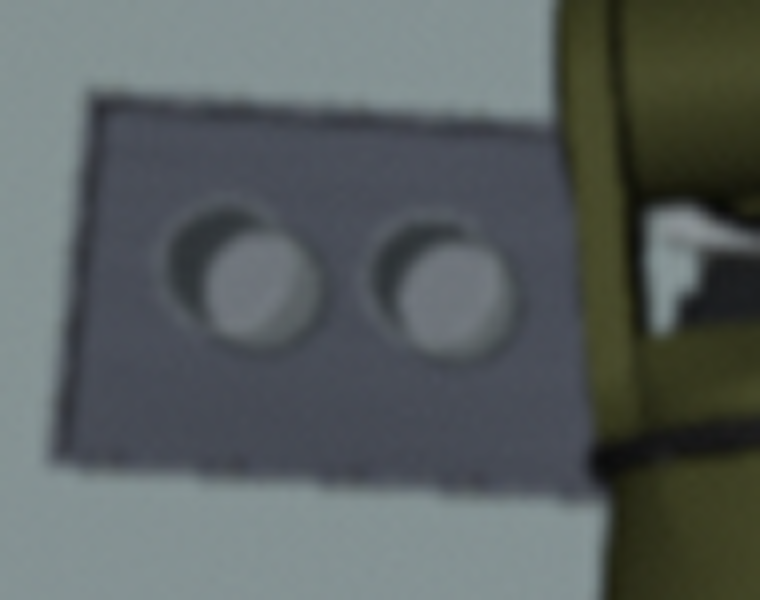

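Call:
arm_command(
  deltas=[
    {"xyz": [0,-0.02,0.02],"turn": [0,0,0.06]},
    {"xyz": [0,-0.035,0.03],"turn": [0,0,0.06]},
    {"xyz": [0,-0.045,0.03],"turn": [0,0,0.06]},
    {"xyz": [0,-0.045,0.018],"turn": [0,0,0.06]},
    {"xyz": [0,-0.045,0],"turn": [0,0,0.06]},
    {"xyz": [0,-0.045,0],"turn": [0,0,0.06]},
    {"xyz": [0,-0.045,0],"turn": [0,0,0.06]},
    {"xyz": [0,-0.045,0],"turn": [0,0,0.06]},
    {"xyz": [-0.002,-0.022,0],"turn": [0,0,0.05]},
    {"xyz": [-0.002,-0.011,0],"turn": [0,0,0.04]},
    {"xyz": [0,0,0],"turn": [0,0,0]},
    {"xyz": [0,0,0],"turn": [0,0,0]},
  ],
)

```text
clock: 19.6
eef_pos: [498.6, -276.1, 429.4]
eef_rot: [-3.142, -0.0, 2.07]
wrist_force: [0.5, -0.3, -0.7]
finger_gap: 93.9
```

Run:
```python
from h import *
st=read_state(); c=camera("wrist")
print(st["clock"],st["eef_pos"],st["eef_rot"],st["joints"].round(2))
cv2.imwrite("pics/w7.png",c["color"][:,:,::-1]); crop(c["color"],190,110,120,120,5,"pics/w7c.png")
for P in([498.5,-276,308],[498.5,-276,278]): print(proj(c,P,st))
np.save("w7.npy",[st["eef_pos"],st["eef_rot"]])
```

```text
19.6 [ 498.56112991 -276.12754547  429.37446654] [-3.14156655e+00 -2.03416101e-04  2.07003086e+00] [-0.57  0.3   1.05  0.    1.8  -1.07]
[247.7720434  184.14334679]
[247.88785375 177.81582688]
```

View pics/w7.png

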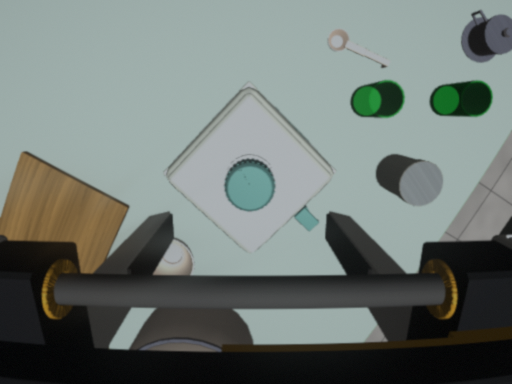

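View pics/w7c.png

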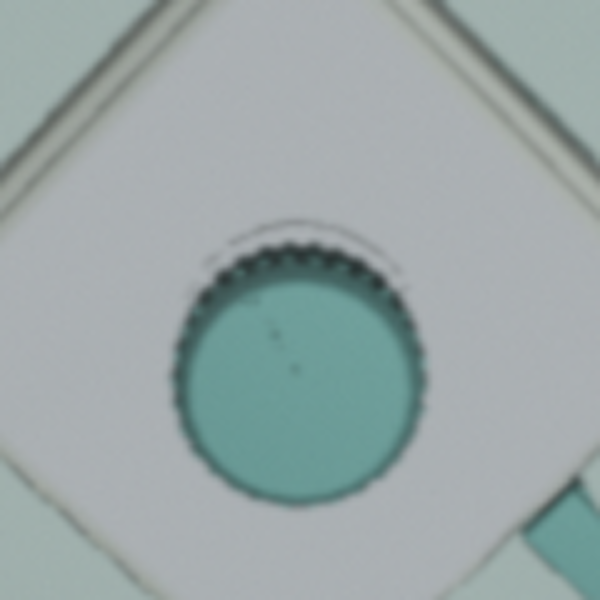

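Run:
```python
from h import *
p=np.load("w7.npy"); st=dict(eef_pos=p[0],eef_rot=p[1]); c=camera("wrist");t=camera("top");s=camera("scene")
T=lambda x,y,ox,oy,k:(ox+(x+.5)/k-.5,oy+(y+.5)/k-.5)
w=T(299,392,190,110,5)
a=T(298,293,300,155,7); b=T(212,97,150,135,7)
print(atz(c,w,307.7,st),atz(t,a,307.7),atz(s,b,307.7),tri([ray(c,w,st),ray(t,a),ray(s,b)]))
# predicted top circle extents
for x,y in((498.5,-276),(500,-279)):
  q=np.array([proj(c,[x+24*np.cos(k),y+24*np.sin(k),307.7],st) for k in np.linspace(0,6.28,60)]); q=(q-[190,110]+.5)*5
  print(x,y,q.min(0).round(),q.max(0).round())
# rib angle
P=[atz(c,T(*u,190,110,5),308,st) for u in((295,370),(252,300))]; d=P[1]-P[0]; print("rib",np.arctan2(d[1],d[0]))
```

```text
[ 501.72498823 -278.65467401  307.7       ] [ 499.36067033 -278.25643716  307.7       ] [ 495.47616598 -275.91361417  307.7       ] (array([ 499.65279793, -276.25591442,  312.97631802]), [np.float64(1.8969469576396352), np.float64(1.3644104199338165), np.float64(2.1766943300802897)])
498.5 -276 [166. 249.] [416. 493.]
500 -279 [166. 266.] [415. 509.]
rib 2.609385978361269
```

Call:
arm_command(
  deltas=[
    {"xyz": [0.0015,-0.0015,-0.03],"turn": [0,0,0]},
    {"xyz": [0,0,-0.04],"turn": [0,0,0]},
    {"xyz": [0,0,-0.02],"turn": [0,0,0]},
    {"xyz": [0,0,0],"turn": [0,0,0]},
    {"xyz": [0,0,0],"turn": [0,0,0]},
  ],
)

```text
clock: 20.42
eef_pos: [499.9, -278.5, 340.7]
eef_rot: [3.141, 0.001, 2.07]
wrist_force: [0.0, -0.2, 0.4]
finger_gap: 93.7
```

Run:
```python
from h import *
st=read_state(); c=camera("wrist")
print(st["clock"],st["eef_pos"],st["eef_rot"])
cv2.imwrite("pics/w8.png",c["color"][:,:,::-1]); crop(c["color"],150,140,200,140,4,"pics/w8c.png")
for x,y in((500,-277.6),(500,-279.6),(502,-277.6)):
  q=np.array([proj(c,[x+25*np.cos(k),y+25*np.sin(k),307.7],st) for k in np.linspace(0,6.28,60)]); q=(q-[150,140]+.5)*4
  print(x,y,q.min(0).round(),q.max(0).round())
```

```text
20.425 [ 499.89548084 -278.5160174   340.74281582] [3.14082749e+00 1.44684725e-03 2.06989093e+00]
500 -277.6 [247. 146.] [541. 426.]
500 -279.6 [242. 156.] [535. 435.]
502 -277.6 [258. 152.] [551. 431.]
```

View pics/w8c.png

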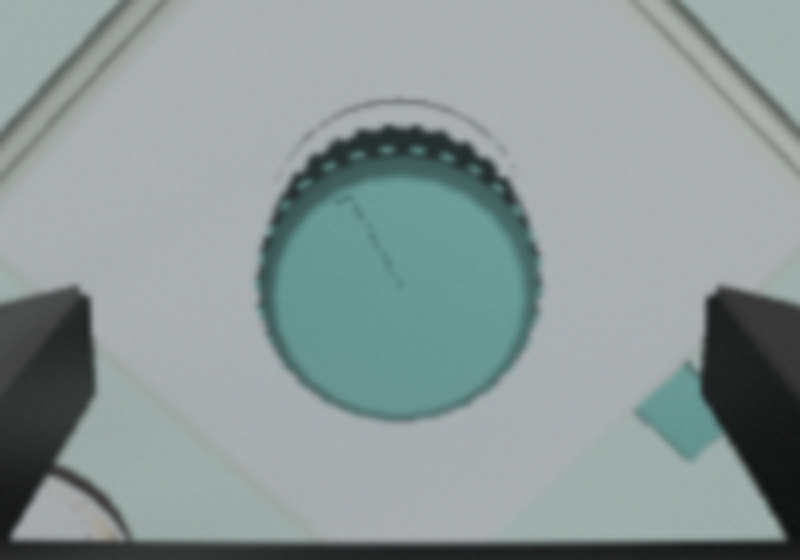

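The cap sits midway between the pads: its centre is at crop x 399, and the pads are at 92 and 706. I'll descend and grip.

Call:
arm_command(
  deltas=[
    {"xyz": [0.0005,-0.0005,-0.03],"turn": [0,0,0]},
    {"xyz": [0,0,-0.02],"turn": [0,0,0]},
    {"xyz": [0,0,-0.003],"turn": [0,0,0]},
    {"xyz": [0,0,0],"turn": [0,0,0]},
    {"xyz": [0,0,0],"turn": [0,0,0]},
  ],
)

```text
clock: 21.1
eef_pos: [500.4, -279.2, 287.6]
eef_rot: [3.141, 0.001, 2.07]
wrist_force: [0.3, 0.1, 0.2]
finger_gap: 94.1
```

Call:
arm_command(
  deltas=[
    {"xyz": [0,0,0],"turn": [0,0,0]},
    {"xyz": [0,0,0],"turn": [0,0,0]},
    {"xyz": [0,0,0],"turn": [0,0,0]},
    {"xyz": [0,0,0],"turn": [0,0,0]},
    {"xyz": [0,0,0],"turn": [0,0,0]},
    {"xyz": [0,0,0],"turn": [0,0,0]},
    {"xyz": [0,0,0],"turn": [0,0,0]},
  ],
  gripper=1,
  force=20,
)

```text
clock: 21.98
eef_pos: [500.3, -278.9, 286.5]
eef_rot: [3.141, 0.0, 2.07]
wrist_force: [1.6, 0.0, -0.2]
finger_gap: 48.6
```

Run:
```python
from h import *
st=read_state()
for k,v in st.items(): print(k,np.round(v,3))
```

```text
clock 21.975
joints [-0.573  0.31   1.347  0.     1.485 -1.072]
qd [ 0.002 -0.001 -0.002  0.001  0.     0.002]
effort [-1.0550e+00 -5.5313e+01 -3.6351e+01 -4.8100e-01  4.0900e-01 -4.0000e-02]
eef_pos [ 500.274 -278.945  286.481]
eef_rot [3.141 0.    2.07 ]
wrist_force [ 1.647  0.007 -0.175]
moment [ 0.093 -0.342 -0.085]
finger_gap 48.556
```

Call:
arm_command(
  deltas=[
    {"xyz": [0,0,0],"turn": [0,0,-0.05]},
    {"xyz": [0,0,-0.0001],"turn": [0,0,-0.15]},
    {"xyz": [0,0,-0.0001],"turn": [0,0,-0.15]},
    {"xyz": [0,0,-0.0001],"turn": [0,0,-0.15]},
    {"xyz": [0,0,-0.0001],"turn": [0,0,-0.15]},
    {"xyz": [0,0,-0.0001],"turn": [0,0,-0.15]},
    {"xyz": [0,0,0],"turn": [0,0,0]},
  ],
)

```text
clock: 22.85
eef_pos: [499.9, -279.0, 285.9]
eef_rot: [-3.141, 0.0, 1.271]
wrist_force: [-2.0, 1.1, 1.8]
finger_gap: 48.7
```

Run:
```python
from h import *
st=read_state()
for k in("clock","eef_pos","eef_rot","wrist_force","moment","finger_gap"): print(k,np.round(st[k],3))
c=camera("wrist");crop(c["color"],150,140,200,140,4,"pics/w9c.png")
```

```text
clock 22.85
eef_pos [ 499.854 -279.003  285.926]
eef_rot [-3.141  0.     1.271]
wrist_force [-2.018  1.106  1.809]
moment [ 0.2    0.571 -0.127]
finger_gap 48.737
```

View pics/w9c.png

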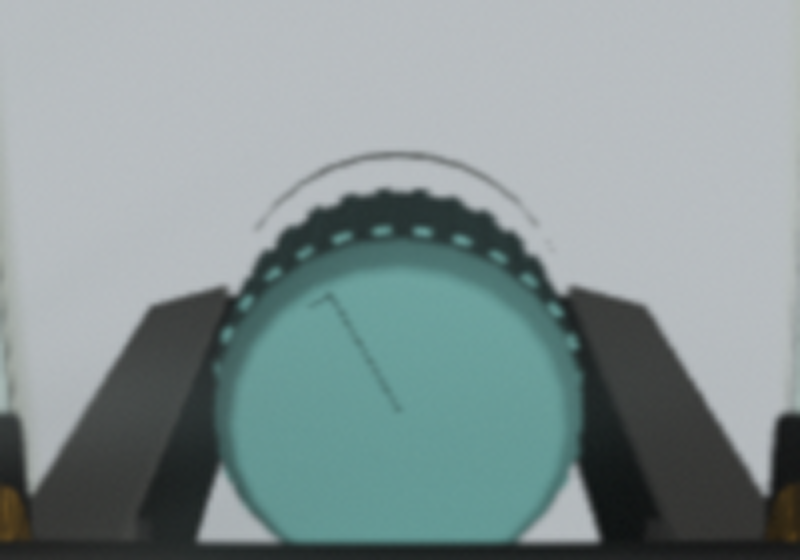

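Call:
arm_command(
  deltas=[
    {"xyz": [0,0,-0.0001],"turn": [0,0,-0.15]},
    {"xyz": [0,0,-0.0001],"turn": [0,0,-0.15]},
    {"xyz": [0,0,-0.0001],"turn": [0,0,-0.15]},
    {"xyz": [0,0,-0.0001],"turn": [0,0,-0.15]},
    {"xyz": [0,0,-0.0001],"turn": [0,0,-0.15]},
    {"xyz": [0,0,-0.0001],"turn": [0,0,-0.15]},
    {"xyz": [0,0,-0.0001],"turn": [0,0,-0.15]},
    {"xyz": [0,0,-0.0001],"turn": [0,0,-0.15]},
    {"xyz": [0,0,-0.0001],"turn": [0,0,-0.15]},
    {"xyz": [0,0,0],"turn": [0,0,0]},
  ],
)

```text
clock: 24.15
eef_pos: [499.5, -278.4, 285.0]
eef_rot: [-3.14, 0.002, -0.079]
wrist_force: [-7.5, 5.7, 3.0]
finger_gap: 48.0
```

```bash
cat > rd.py <<'E'
from h import *
import sys
st=read_state()
for k in("clock","eef_pos","eef_rot","wrist_force","moment","finger_gap"): print(k,np.round(st[k],3))
print(np.round(st["joints"],2), st["effort"][5])
if len(sys.argv)>1:
    c=camera("wrist");crop(c["color"],150,140,200,140,4,sys.argv[1])
E
python3 rd.py
```

```text
clock 24.15
eef_pos [ 499.509 -278.41   285.009]
eef_rot [-3.14e+00  2.00e-03 -7.90e-02]
wrist_force [-7.475  5.74   3.029]
moment [ 1.197  1.528 -0.064]
finger_gap 48.024
[-0.57  0.31  1.35  0.    1.48  1.08] 1.2200713902711868
```

Call:
arm_command(
  deltas=[
    {"xyz": [-0.0005,0.0004,0],"turn": [0,0,-0.1]},
    {"xyz": [0,0,-0.0001],"turn": [0,0,-0.1]},
    {"xyz": [0,0,-0.0001],"turn": [0,0,-0.1]},
    {"xyz": [0,0,0],"turn": [0,0,0]},
  ],
)

```text
clock: 24.65
eef_pos: [499.5, -278.2, 284.9]
eef_rot: [-3.141, 0.001, -0.378]
wrist_force: [-2.5, 3.8, 2.1]
finger_gap: 48.7
```

```bash
python3 rd.py
```

```text
clock 24.65
eef_pos [ 499.472 -278.176  284.856]
eef_rot [-3.141e+00  1.000e-03 -3.780e-01]
wrist_force [-2.468  3.801  2.075]
moment [ 0.86   0.685 -0.076]
finger_gap 48.713
[-0.57  0.31  1.35  0.    1.48  1.38] 0.7782920077443123
```

Call:
arm_command(
  deltas=[
    {"xyz": [0,0,0],"turn": [0,0,-0.08]},
    {"xyz": [0,0,0],"turn": [0,0,-0.07]},
    {"xyz": [0,0,0],"turn": [0,0,0]},
  ],
)

```text
clock: 25.02
eef_pos: [499.5, -278.1, 284.8]
eef_rot: [-3.141, 0.001, -0.527]
wrist_force: [-2.6, 4.9, 1.3]
finger_gap: 48.2
```

```bash
python3 rd.py pics/w10.png
```

```text
clock 25.025
eef_pos [ 499.506 -278.089  284.767]
eef_rot [-3.141e+00  1.000e-03 -5.270e-01]
wrist_force [-2.562  4.86   1.297]
moment [ 0.922  0.637 -0.069]
finger_gap 48.185
[-0.57  0.31  1.35  0.    1.48  1.53] 0.5208243615925312
```

View pics/w10.png

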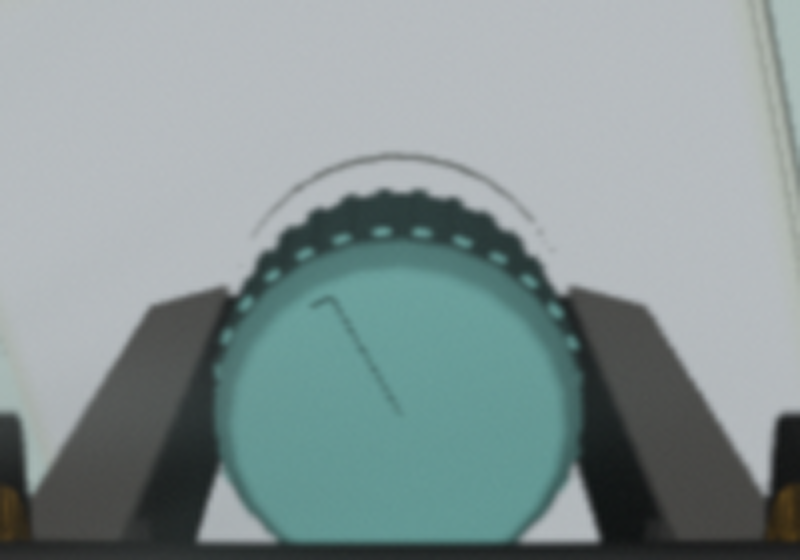

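Call:
arm_command(
  deltas=[
    {"xyz": [0,0,0],"turn": [0,0,-0.05]},
    {"xyz": [0,0,-0.0001],"turn": [0,0,-0.05]},
    {"xyz": [0,0,0],"turn": [0,0,0]},
  ],
)

```text
clock: 25.45
eef_pos: [499.5, -278.1, 284.7]
eef_rot: [-3.141, 0.001, -0.627]
wrist_force: [-2.3, 5.6, 1.9]
finger_gap: 48.6
```

```bash
python3 rd.py
```

```text
clock 25.45
eef_pos [ 499.54  -278.063  284.732]
eef_rot [-3.141e+00  1.000e-03 -6.270e-01]
wrist_force [-2.253  5.578  1.895]
moment [ 1.052  0.578 -0.082]
finger_gap 48.622
[-0.57  0.31  1.35  0.    1.48  1.63] 0.3840919118374586
```

Call:
arm_command(
  deltas=[
    {"xyz": [0,0,0],"turn": [0,0,-0.05]},
    {"xyz": [0,0,0],"turn": [0,0,0]},
  ],
)

```text
clock: 25.7
eef_pos: [499.5, -278.1, 284.7]
eef_rot: [-3.141, 0.001, -0.677]
wrist_force: [-2.0, 5.3, 1.0]
finger_gap: 48.4
```

```bash
python3 rd.py
```

```text
clock 25.7
eef_pos [ 499.544 -278.054  284.665]
eef_rot [-3.141e+00  1.000e-03 -6.770e-01]
wrist_force [-2.037  5.254  0.984]
moment [ 1.006  0.529 -0.055]
finger_gap 48.413
[-0.57  0.31  1.35  0.    1.48  1.68] 0.3789240773767233
```

Call:
arm_command(
  deltas=[
    {"xyz": [0,0,0],"turn": [0,0,-0.05]},
    {"xyz": [0,0,0],"turn": [0,0,0]},
  ],
)

```text
clock: 25.95
eef_pos: [499.6, -278.0, 284.7]
eef_rot: [-3.141, 0.001, -0.727]
wrist_force: [-2.0, 5.4, 0.7]
finger_gap: 48.7
```

```bash
python3 rd.py pics/w11.png
```

```text
clock 25.95
eef_pos [ 499.575 -278.007  284.686]
eef_rot [-3.141e+00  1.000e-03 -7.270e-01]
wrist_force [-2.     5.448  0.68 ]
moment [ 1.044  0.573 -0.022]
finger_gap 48.727
[-0.57  0.31  1.35  0.    1.48  1.73] 0.37901178002357483
```

View pics/w11.png

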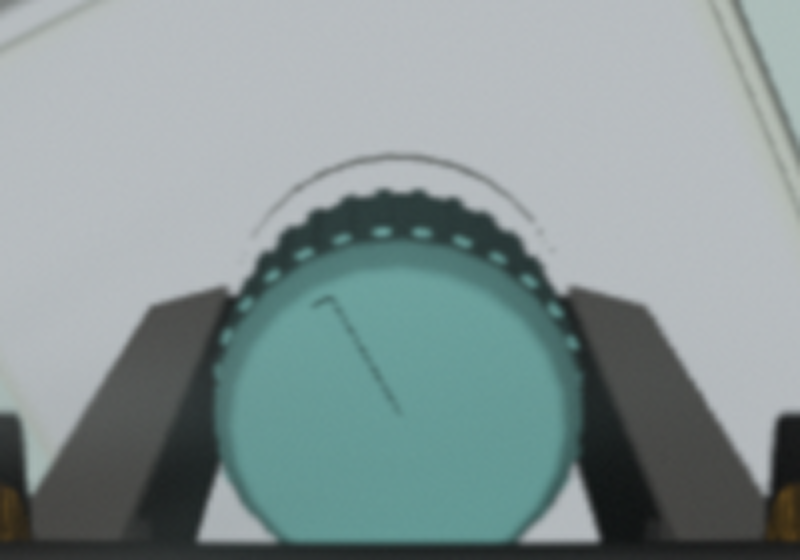

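Call:
arm_command(
  deltas=[
    {"xyz": [0,-0.0,0],"turn": [0,0,-0.05]},
    {"xyz": [0,0,-0.0001],"turn": [0,0,-0.05]},
  ],
)

```text
clock: 26.25
eef_pos: [499.7, -278.1, 284.6]
eef_rot: [-3.141, 0.001, -0.827]
wrist_force: [2.3, 1.1, -0.3]
finger_gap: 48.2
```

```bash
python3 rd.py
```

```text
clock 26.25
eef_pos [ 499.679 -278.069  284.628]
eef_rot [-3.141e+00  1.000e-03 -8.270e-01]
wrist_force [ 2.253  1.142 -0.295]
moment [ 0.217 -0.362  0.66 ]
finger_gap 48.165
[-0.57  0.31  1.35  0.    1.48  1.83] -0.1505447505041957
```

Call:
arm_command(
  deltas=[
    {"xyz": [0,0,0],"turn": [0,0,-0.05]},
    {"xyz": [0,0,0],"turn": [0,0,-0.05]},
  ],
)

```text
clock: 26.5
eef_pos: [499.9, -278.3, 284.7]
eef_rot: [-3.141, -0.0, -0.927]
wrist_force: [3.8, 1.0, 0.9]
finger_gap: 48.3
```

```bash
python3 rd.py pics/w12.png
```

```text
clock 26.5
eef_pos [ 499.92  -278.313  284.659]
eef_rot [-3.141 -0.    -0.927]
wrist_force [3.819 1.032 0.933]
moment [ 0.088 -0.326  0.777]
finger_gap 48.271
[-0.57  0.31  1.35  0.    1.48  1.93] 0.04298191051930189
```

View pics/w12.png

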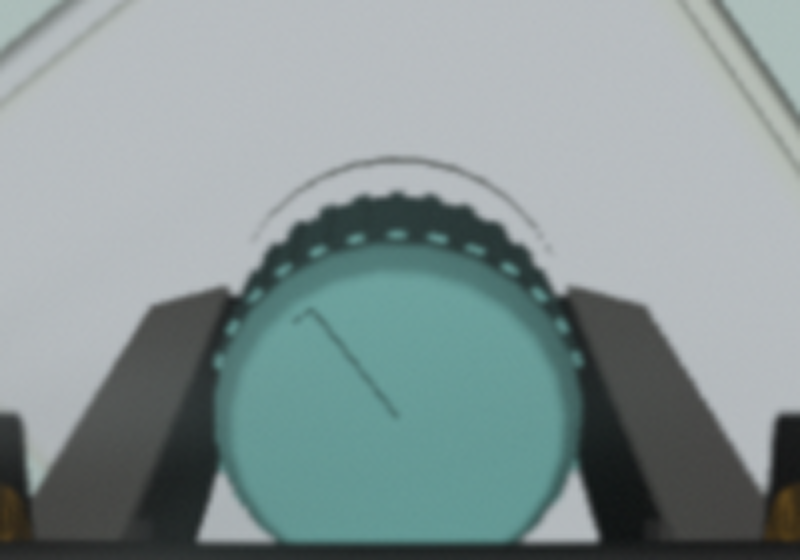

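The stop is reached: Mz jumped to about 0.75 N·m, and the rib moved about 8° in the gripper view (tip from (330,297) to (312,312)). I'll hold briefly, then back off a quarter turn.

Call:
arm_command(
  deltas=[
    {"xyz": [0,0,0],"turn": [0,0,0]},
    {"xyz": [0,0,0],"turn": [0,0,0]},
    {"xyz": [0,0,0],"turn": [0,0,0]},
  ],
)

```text
clock: 26.92
eef_pos: [499.9, -278.4, 284.7]
eef_rot: [-3.141, -0.0, -0.929]
wrist_force: [2.8, 3.6, 0.6]
finger_gap: 48.6
```

Call:
arm_command(
  deltas=[
    {"xyz": [0,0,0.0001],"turn": [0,0,0.08]},
    {"xyz": [0,0,0.0001],"turn": [0,0,0.15]},
    {"xyz": [0,0,0.0001],"turn": [0,0,0.15]},
    {"xyz": [0,0,0.0001],"turn": [0,0,0.15]},
    {"xyz": [0,0,0.0001],"turn": [0,0,0.15]},
    {"xyz": [0,0,0.0001],"turn": [0,0,0.15]},
    {"xyz": [0,0,0.0001],"turn": [0,0,0.15]},
    {"xyz": [0,0,0.0001],"turn": [0,0,0.15]},
    {"xyz": [0,0,0.0001],"turn": [0,0,0.15]},
    {"xyz": [0,0,0.0001],"turn": [0,0,0.15]},
    {"xyz": [0,0,0],"turn": [0,0,0.15]},
  ],
)

```text
clock: 28.3
eef_pos: [499.9, -278.5, 285.7]
eef_rot: [3.142, -0.001, 0.655]
wrist_force: [3.8, 4.3, 1.1]
finger_gap: 48.1
```

Call:
arm_command(
  deltas=[
    {"xyz": [0,0,0],"turn": [0,0,0]},
    {"xyz": [0,0,0],"turn": [0,0,0]},
    {"xyz": [0,0,0],"turn": [0,0,0]},
  ],
)

```text
clock: 28.68
eef_pos: [499.9, -278.5, 285.7]
eef_rot: [3.141, -0.001, 0.65]
wrist_force: [3.5, 3.7, 0.6]
finger_gap: 48.1
```

```bash
python3 rd.py pics/w13.png
python3 - <<'E'
from h import *
t=camera("top"); s=camera("scene")
cv2.imwrite("pics/top9.png",t["color"][:,:,::-1]); crop(s["color"],140,110,260,170,3,"pics/s9.png")
cv2.imwrite("pics/w13full.png",camera("wrist")["color"][:,:,::-1])
E
```

```text
clock 28.675
eef_pos [ 499.886 -278.461  285.674]
eef_rot [ 3.141e+00 -1.000e-03  6.500e-01]
wrist_force [3.483 3.676 0.619]
moment [ 0.662 -0.646  0.106]
finger_gap 48.134
[-0.57  0.31  1.35  0.    1.48  0.35] 0.07855474948883057
```

View pics/w13.png

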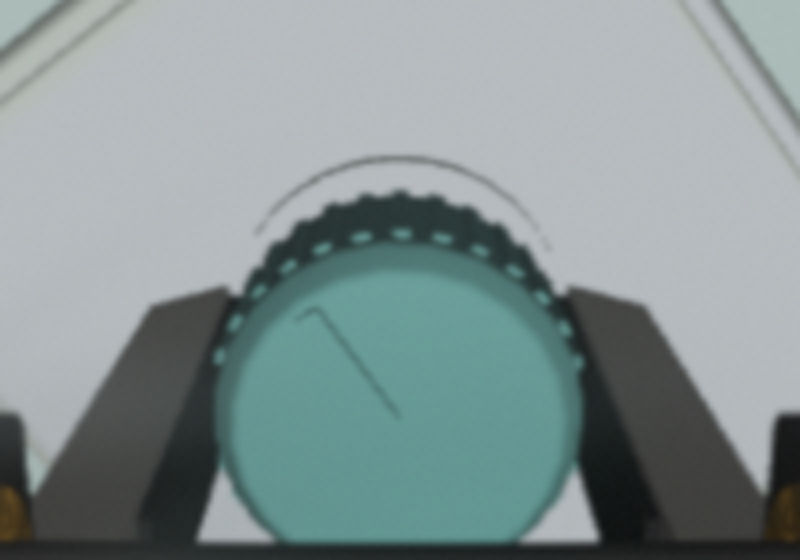

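View pics/s9.png

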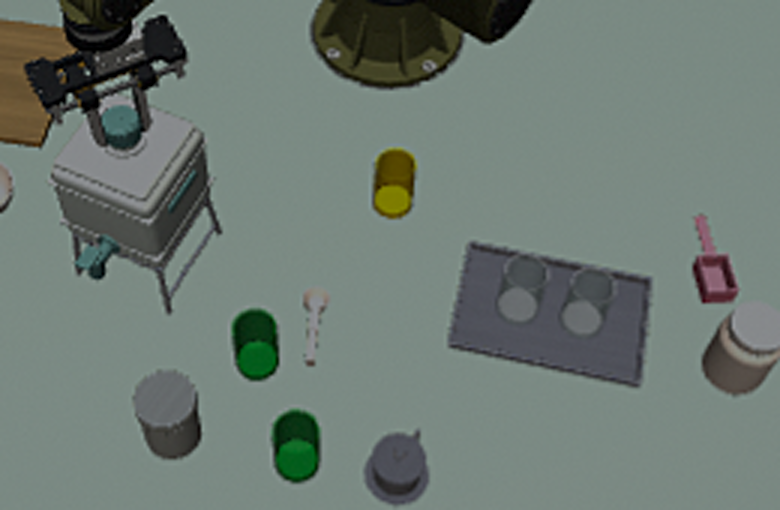

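View pics/top9.png

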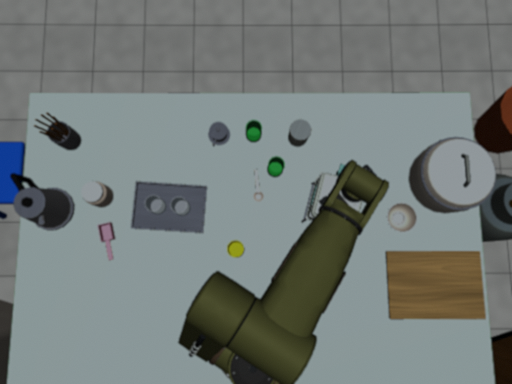

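The tool turned back 1.58 rad: the shoulder edges look the same as at the stop, and the rib shifted only about 2° in the grip. Both glasses stand in a row on the tray and the other items look undisturbed, so I'm handing it in.

```bash
python3 -c "
from cell import *
print(read_state()['qd'].round(4)); print(sign_off()); s=read_state(); print(s['clock'],s['finger_gap'],s['eef_rot'])"
```

```text
[-0.002  -0.0003 -0.0017 -0.0008 -0.0009 -0.0009]
the job is handed in; nothing more can be done
None
the job is handed in; nothing more can be done
```

The job is handed in. Both glasses are on the tray, and the gripper is still holding the cap about a quarter turn off its stop. The hand-in gives no verdict.

- **Glasses:** Both stand upright and released on the tray's middle line, with their axes about 90 mm apart, so about 30 mm of space between them. The last scene and top pictures agree with the planned spots to a few millimetres.
- **Cap:** I screwed it down about 2.85 rad to its stop. The twisting load rose to about 0.75 N·m and the cap then slipped about 8° in the grip, which marked the stop. I turned it back 1.58 rad, and allowing for about 2° of movement in the grip, it sits near 1.54 rad. It is gripped at a commanded 20 N, with the arm still.
- **Other items:** The last pictures show the spoon, scoop, tins, bowl and look-alike glasses where they were. About 29 s of the 72 s were used.

**Checks that disagreed or failed:**
- The camera views differed by 2 to 6 mm on the cap's centre, so the gripper held it slightly off axis. That left sideways forces of up to about 9 N while turning and about 5 N at the end.
- The finger opening read about 1.5 mm less than the true widths of the glasses and the cap.
- One move call was refused for its format, and nothing moved.

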